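# Pack a spirits gift box

## Task

First slide the pale plywood divider straight up out of the slotted rack and set it fully down into the two end grooves of the gift box. Then pack every bottle on the bench, and the wax-seal stamp if there is one, into the box, upright and fully down on its floor: the large amber bottles in the wide compartment, the slim green bottles and the stamp in the narrow one. Lower each piece in gently rather than dropping it, and leave the black spare panel in the rack and the other things on the bench where they are.

Things in the scene. Friction and masses are not known exactly. Their poses are not given: they have to be found in the camera images.
- gift_box: open wooden gift box fixed to the bench, outside 122 mm (its x) by 204 mm (its y, the long way), 58 mm high; origin: centre of underside, z up. Floor 6 mm above the origin; inside spans x -55..+55, y -87..+87 mm. Each end wall (y = -87, +87) has an upright groove, open at the top, 10 mm wide, 10 mm deep, centred on x = +7 mm, for the divider
- groove (a point): point on the box floor midway between the two end grooves (box x = +7, y = 0 mm): where the middle of the divider's lower edge belongs. The divider has 3 mm play each way across the grooves and 4 mm along
- wide (a point): centre of the wide compartment, on the box floor (box x = -25, y = 0 mm); 60 mm wide with the divider in, 174 mm long (box y): room for three large bottles in a row, 58 mm apart
- narrow (a point): centre of the narrow compartment, on the box floor (box x = +32, y = 0 mm); 46 mm wide with the divider in, 174 mm long (box y): room for four slim pieces in a row, 43.5 mm apart
- rack: dark wooden slotted rack fixed at the right, base 200 (its x) by 130 (its y) by 12 mm thick; origin: centre of underside. Rows of posts at x = +-80 mm, up to 57 mm above the bench, leave two slots 7.4 mm wide at y = +-26.7 mm, open at the top. A panel stands on edge in each, on the base, its long edge along the rack's x
- divider: the divider: pale plywood panel, 186 mm (its x) by 4 mm (its y, thickness) by 74 mm high (its z), 60 g; origin: centre of its lower long edge. Stands upright in one of the two rack slots, its top edge 86 mm above the bench; pinch the middle of the top edge from above
- spare: black panel of the same size as the divider, in the other slot of the rack; belongs to another set, leave it there
- round1: small round amber glass bottle with a white paper label, 200 g, body 54 mm diameter and 70 mm high (heavy thick base, bottom edge chamfered 3 mm), shoulder narrowing up to 83 mm, cork stopper 26 mm diameter from 83 to 116 mm height: grip the stopper. Origin: centre of its underside; z axis up. It stands upright on the bench at the left. May be absent. Goes in the wide compartment.
- round2: small round amber glass bottle with a white paper label, 200 g, body 54 mm diameter and 70 mm high (heavy thick base, bottom edge chamfered 3 mm), shoulder narrowing up to 83 mm, cork stopper 26 mm diameter from 83 to 116 mm height: grip the stopper. Origin: centre of its underside; z axis up. It stands upright on the bench at the left. May be absent. Goes in the wide compartment.
- square1: square amber glass bottle with a white paper label and a heavy base, 200 g, body 50 x 50 mm and 70 mm high with its x and y axes square to its sides, black round stopper 26 mm diameter from 76 to 116 mm height: grip the stopper. Origin: centre of its underside; z axis up. It stands upright on the bench at the left. May be absent. Goes in the wide compartment.
- slim1: slim round green glass bottle with a white paper label, 120 g, body 40 mm diameter and 68 mm high (heavy thick base, bottom edge chamfered 3 mm), shoulder narrowing up to 81 mm, brass-coloured cap 21 mm diameter from 81 to 110 mm height: grip the cap. Origin: centre of its underside; z axis up. It stands upright on the bench at the left. May be absent. Goes in the narrow compartment.
- slim2: slim round green glass bottle with a white paper label, 120 g, body 40 mm diameter and 68 mm high (heavy thick base, bottom edge chamfered 3 mm), shoulder narrowing up to 81 mm, brass-coloured cap 21 mm diameter from 81 to 110 mm height: grip the cap. Origin: centre of its underside; z axis up. It stands upright on the bench at the left. May be absent. Goes in the narrow compartment.
- slim3: slim round green glass bottle with a white paper label, 120 g, body 40 mm diameter and 68 mm high (heavy thick base, bottom edge chamfered 3 mm), shoulder narrowing up to 81 mm, brass-coloured cap 21 mm diameter from 81 to 110 mm height: grip the cap. Origin: centre of its underside; z axis up. It stands upright on the bench at the left. May be absent. Goes in the narrow compartment.
- stamp: wax-seal stamp standing on its brass head, 160 g, head 38 mm diameter and 24 mm high (bottom edge chamfered 3 mm), dark wooden handle above it, 21 mm diameter where it is gripped (75 to 108 mm height), 112 mm high in all. Origin: centre of its underside; z axis up. It stands upright on the bench at the left. May be absent. Goes in the narrow compartment.
- jigger: steel measuring cup upside down on a round wooden foot 70 mm across, 89 mm high, beyond the work; leave it alone. Origin: centre of its underside
- label_roll: roll of white labels, 80 mm across, 45 mm high, beyond the work; leave it alone. Origin: centre of its underside
- wax_tin: red tin with a steel lid, 66 mm across, 32 mm high, beyond the work; leave it alone. Origin: centre of its underside
Things that resemble listed ones, but are neither listed nor needed, are in the scene too. There is more than one size of the divider; the one meant has the size given above.

How it is judged:
On the way, in this order (a step that is already met when the one before it is completed fails the run):
1. the divider is drawn up clear of its slot in the rack (z of divider in the frame of rack above 0.062 m), for 0.1 s.
2. the divider is seated in both end grooves of the box, down on the floor (x of divider in the frame of gift_box between 0.001 and 0.013 m and y of divider in the frame of gift_box between -0.007 and 0.007 m and z of divider in the frame of gift_box below 0.01 m and angle between divider's own z axis and vertical below 0.15 rad and angle between the x axis of divider and the y axis of gift_box, either way round below 0.06 rad), for 0.3 s.
At the end, for the whole second after the job is handed in: The divider stands in both grooves with its lower edge within 4 mm of the box floor; every present large bottle stands in the wide compartment and every present slim bottle and the stamp in the narrow one, each with its underside within 4 mm of the box floor, within 0.12 rad of upright, and at rest (all of step 2 and x of round1 in the frame of gift_box between -0.055 and 0 m and y of round1 in the frame of gift_box between -0.087 and 0.087 m and z of each of round1, round2, square1, slim1, slim2, slim3, stamp in the frame of gift_box below 0.01 m and angle between each of round1, round2, square1, slim1, slim2, slim3, stamp's own z axis and vertical below 0.12 rad and linear speed of each of round1, round2, square1, slim1, slim2, slim3, stamp below 0.03 m/s and x of round2 in the frame of gift_box between -0.055 and 0 m and y of round2 in the frame of gift_box between -0.087 and 0.087 m and x of square1 in the frame of gift_box between -0.055 and 0 m and y of square1 in the frame of gift_box between -0.087 and 0.087 m and x of slim1 in the frame of gift_box between 0.014 and 0.055 m and y of slim1 in the frame of gift_box between -0.087 and 0.087 m and x of slim2 in the frame of gift_box between 0.014 and 0.055 m and y of slim2 in the frame of gift_box between -0.087 and 0.087 m and x of slim3 in the frame of gift_box between 0.014 and 0.055 m and y of slim3 in the frame of gift_box between -0.087 and 0.087 m and x of stamp in the frame of gift_box between 0.014 and 0.055 m and y of stamp in the frame of gift_box between -0.087 and 0.087 m); the robot touches nothing.
It fails at once if a piece is put into the box before the divider is down in it (z of divider in the frame of gift_box above 0.03 m and ((x of round1 in the frame of gift_box between -0.058 and 0.058 m and y of round1 in the frame of gift_box between -0.09 and 0.09 m and z of round1 in the frame of gift_box below 0.045 m) or (x of round2 in the frame of gift_box between -0.058 and 0.058 m and y of round2 in the frame of gift_box between -0.09 and 0.09 m and z of round2 in the frame of gift_box below 0.045 m) or (x of square1 in the frame of gift_box between -0.058 and 0.058 m and y of square1 in the frame of gift_box between -0.09 and 0.09 m and z of square1 in the frame of gift_box below 0.045 m) or (x of slim1 in the frame of gift_box between -0.058 and 0.058 m and y of slim1 in the frame of gift_box between -0.09 and 0.09 m and z of slim1 in the frame of gift_box below 0.045 m) or (x of slim2 in the frame of gift_box between -0.058 and 0.058 m and y of slim2 in the frame of gift_box between -0.09 and 0.09 m and z of slim2 in the frame of gift_box below 0.045 m) or (x of slim3 in the frame of gift_box between -0.058 and 0.058 m and y of slim3 in the frame of gift_box between -0.09 and 0.09 m and z of slim3 in the frame of gift_box below 0.045 m) or (x of stamp in the frame of gift_box between -0.058 and 0.058 m and y of stamp in the frame of gift_box between -0.09 and 0.09 m and z of stamp in the frame of gift_box below 0.045 m))).
It fails at once if a piece is dropped into the box instead of being lowered (it falls faster than 0.7 m/s inside the walls) ((x of round1 in the frame of gift_box between -0.058 and 0.058 m and y of round1 in the frame of gift_box between -0.09 and 0.09 m and z of round1 in the frame of gift_box between 0.009 and 0.055 m and linear speed of round1 above 0.7 m/s) or (x of round2 in the frame of gift_box between -0.058 and 0.058 m and y of round2 in the frame of gift_box between -0.09 and 0.09 m and z of round2 in the frame of gift_box between 0.009 and 0.055 m and linear speed of round2 above 0.7 m/s) or (x of square1 in the frame of gift_box between -0.058 and 0.058 m and y of square1 in the frame of gift_box between -0.09 and 0.09 m and z of square1 in the frame of gift_box between 0.009 and 0.055 m and linear speed of square1 above 0.7 m/s) or (x of slim1 in the frame of gift_box between -0.058 and 0.058 m and y of slim1 in the frame of gift_box between -0.09 and 0.09 m and z of slim1 in the frame of gift_box between 0.009 and 0.055 m and linear speed of slim1 above 0.7 m/s) or (x of slim2 in the frame of gift_box between -0.058 and 0.058 m and y of slim2 in the frame of gift_box between -0.09 and 0.09 m and z of slim2 in the frame of gift_box between 0.009 and 0.055 m and linear speed of slim2 above 0.7 m/s) or (x of slim3 in the frame of gift_box between -0.058 and 0.058 m and y of slim3 in the frame of gift_box between -0.09 and 0.09 m and z of slim3 in the frame of gift_box between 0.009 and 0.055 m and linear speed of slim3 above 0.7 m/s) or (x of stamp in the frame of gift_box between -0.058 and 0.058 m and y of stamp in the frame of gift_box between -0.09 and 0.09 m and z of stamp in the frame of gift_box between 0.009 and 0.055 m and linear speed of stamp above 0.7 m/s) or (x of divider in the frame of gift_box between -0.058 and 0.058 m and y of divider in the frame of gift_box between -0.09 and 0.09 m and z of divider in the frame of gift_box between 0.009 and 0.055 m and linear speed of divider above 0.7 m/s)).
It fails at once if the spare panel is moved by more than 25 mm (distance of spare from where it was at the start of the episode above 0.025 m).
It fails at once if the measuring cup, the label roll or the tin is moved by more than 25 mm (distance of any of jigger, label_roll, wax_tin from where it was at the start of the episode above 0.025 m).
Of round1, round2, square1, slim1, slim2, slim3, stamp only 5 to 7 are there at a start; the rules pass over those that are not, and their reading is None.
At some moment in a run one of round1, round2, square1, slim1, slim2, slim3, stamp may be knocked a few centimetres aside while the robot is not near it.
It also fails if it takes over 210 s, if anything falls off the work surface, if the arm or the gripper's body presses on something with over 40 N, if the wrist force passes 120 N, or if a joint passes its speed limit or range.

## Robot

A 6-joint arm with a two-finger parallel gripper is mounted at the origin on the work surface. World frame = base frame: x ahead of the robot, y to its left, z up, the work surface at z = 0. Lengths are in m, angles in rad, forces in N, time in s.
With the tool pointing down it reaches from about 0.275 to 0.85 m from the base axis. Payload 5.2 kg.
Tool frame: the origin (TCP) lies at the very end of the fingers, on their centre line; the grasp point (between the pads) lies 19 mm behind it; z points along the fingers, y is the line along which they close (so a half turn about z gives the same grasp; the last joint's range is limited). The gripper opens to 85 mm and grips with 20 to 120 N. Pads are 22 mm wide; open, the fingers measure 114 mm over their backs; the gripper's body (76 mm by 85 mm) begins 54 mm behind the grasp point. The pads swing forward as they close: fully open they stand 13 mm farther back than shut.
Start: joints at [-1.361, 0.259, 1.535, -0, 1.348, -0.203], TCP at [0.221, -0.504, 0.231] pointing down, gripper open.
Joint ranges: [-3.14, 3.14], [-0.91, 2.08], [0.19, 2.58], [-1.22, 4.36], [0.22, 2.71], [-3.12, 3.12]. Speed limits (rad/s): [2.57, 2.57, 3.14, 3.14, 3.14, 3.14].

## Interface

Orientations are given as a unit quaternion [w, x, y, z].
In Python, from workcell import robot gives the robot as it stands.
- The arm moves only by the tool servo_tool, never from a script. Its argument "deltas" is a list of rows, each an object of numbers: "tx", "ty", "tz": the shift along the tool's x, y, z scaled (see below); "yaw": the turn about the tool's z scaled (see below); "gripper": the opening, from 0 (shut) to 1 (fully open). In form: [{"tx": .., "ty": .., "tz": .., "yaw": .., "gripper": ..}, ...]. A call has 1 to 8 rows; each row shifts and turns the commanded pose from where the row before left it, along the tool's axes as they then stand; what a row does not reach is not made up. The controller multiplies each number of a shift by 0.5 m and each number of a turn by 360 degrees. A row lasts 1/12 s, in which the tool goes at most 41.7 mm and 7.16 degrees, less where a joint would pass 70% of its speed; a pose out of reach is approached as far as the arm can. A call with a number of a shift or a turn outside -1 to 1 is refused whole. A call with a gripper value outside its range is refused whole. The fingers move at their own pace and stop on an object; the grip force is fixed at half the most. Time passes only in rows, so rows that do not move let the fingers close. It gives the time, the measured TCP pose, the force, the opening and the grip force at its end, in the units of the state.
- robot.get_state(): the state, without advancing time (a new reading comes with each control period).
- robot.snapshot(name): name is "side" or "top" or "wrist"; returns a dict with "frame" (480x640x3 uint8, red, green, blue), "range_z" (480x640 float32, m along the optical axis (not along the pixel's ray), 0 where there is no reading), "K" (3x3 intrinsics, pixels), "R" (3x3) and "t" (3): a world point X has camera coordinates R X + t; the wrist camera has in their place "mount" (4x4, takes a point from camera to tool coordinates, whose origin is the TCP and whose axes are the flange's). Camera axes: x right, y down, z forward; pixel columns grow to the right and rows downward; lengths in m; the calibration is good to about 2 mm. A picture is of the moment at which its call begins: read the wrist's pose just before it.
- robot.hand_in(): hands the job in; it is judged then, once.
Trained networks look in a picture, given as the dict that the camera call returned (one of the last four; its "shot" number tells which), for a name from the list of things; names that differ only in an ending like _2 or _b are one class to them, and where a whole thing is asked for, a point or a joint stands for the part that bears it (a point fixed in the world has none). Each returns a list of dicts, best first, with "confidence" (0 to 1); they miss things now and then, are a little off and sometimes report something else, mostly with a low value. They report only what shows in the picture. A call takes as long as a camera call. They do not tell look-alikes from the thing itself.
- robot.find_in(picture, thing): "centre" ([column, row] in pixels, amid what is visible of it).
The state is a dict: "time_s": time; "joint_pos": joint angles; "qvel": joint speeds; "effort": joint torques, N m; "position": TCP position; "tcp_rot": TCP orientation; "wrist_force": force on the tool from outside, world axes, zero at the start; "ft_torque": the same for the moment, N m; "opening": finger opening in m; "finger_force": force on a finger pad.
Only numpy, scipy, OpenCV 4.12 (cv2) and the standard library are available. Lean on these libraries where they do the work, as an engineer would, in place of code of your own. Each camera call takes 0.05 s, during which the arm holds its last target. There are 200 camera calls.

## Working session

There is one attempt and no reset: what is moved stays moved. The work goes in short steps, Python scripts to look and compute and a tool call to move; the robot and the scene stay as the last step left them, time stands still between calls to the robot, and variables do not carry over. Pictures are saved under pics/ and viewed, at most 14 in all, crops included, and the job is handed in when it is done.

Besides the shell and the picture viewer there is one more tool, called by a JSON object that holds its "name" and its "arguments", one argument or row to a line. servo_tool: Moves the arm, as the interface text tells. Its arguments: {"type":"object","properties":{"deltas":{"type":"array","items":{"type":"object","properties":{"tx":{"type":"number"},"ty":{"type":"number"},"tz":{"type":"number"},"yaw":{"type":"number"},"gripper":{"type":"number"}}}}},"required":["deltas"]}

```bash
ls; mkdir -p pics; python3 - <<'E'
from workcell import robot
import cv2
s=robot.get_state();print(s)
for n in("top","side"):
    p=robot.snapshot(n);cv2.imwrite(f"pics/{n}0.png",p["frame"][:,:,::-1]);print(n,p["K"],p["R"],p["t"])
    for th in["gift_box","rack","divider","spare","round1","square1","slim1","stamp"]:
        print(th,[(d["centre"],round(d["confidence"],2)) for d in robot.find_in(p,th)])
p=robot.snapshot("wrist");print(p["mount"],p["K"])
E
```

```text
pics
{'time_s': 0.0, 'joint_pos': array([-1.36077299e+00,  2.59353199e-01,  1.53608117e+00,  1.98753673e-05,
        1.34798197e+00, -2.02812242e-01]), 'qvel': array([-0.00080107,  0.00156989, -0.0004464 ,  0.00028054, -0.00160489,
        0.00029675]), 'effort': array([ 6.73291543e-04, -4.46028256e+01, -2.90573019e+01, -3.55404809e-04,
        1.16097496e-02,  2.61913200e-06]), 'position': array([ 0.220576  , -0.5032657 ,  0.23046996]), 'tcp_rot': array([-9.11871590e-04,  9.78771430e-01,  2.04952815e-01,  6.40226294e-06]), 'wrist_force': array([ 0.87706699, -0.1502451 ,  0.14857408]), 'ft_torque': array([ 0.00656888, -0.01397456,  0.0336152 ]), 'finger_force': 0.0, 'opening': 0.08577002508690147}
top [[459.15765677   0.         323.67318418]
 [  0.         459.15765677 241.84320938]
 [  0.           0.           1.        ]] [[ 0.02685653 -0.99961183  0.00741028]
 [-0.98254365 -0.02776161 -0.1839491 ]
 [ 0.18408342 -0.00234069 -0.98290784]] [-0.12751809  0.60990351  0.9676073 ]
gift_box [([296.2, 284.0], 0.96), ([162.6, 275.7], 0.33)]
rack [([411.2, 281.5], 0.58), ([162.5, 230.8], 0
[... 669 characters left out ...]
der [([386.0, 183.6], 0.83), ([442.9, 159.0], 0.64)]
spare [([370.6, 197.0], 0.84), ([341.4, 277.5], 0.55), ([301.1, 391.9], 0.53)]
round1 [([300.2, 394.5], 0.8), ([272.7, 440.6], 0.8)]
square1 [([246.9, 317.7], 0.66)]
slim1 [([322.4, 352.8], 0.75), ([205.9, 352.5], 0.58)]
stamp [([260.2, 374.4], 0.77)]
[[ 4.25009388e-04 -9.45964741e-01 -3.24269222e-01  8.48197695e-02]
 [ 9.99999667e-01  6.28171022e-04 -5.21845369e-04  1.17505451e-03]
 [ 6.97343848e-04 -3.24268892e-01  9.45964692e-01 -1.43402593e-01]
 [ 0.00000000e+00  0.00000000e+00  0.00000000e+00  1.00000000e+00]] [[402.63615507   0.         323.09229165]
 [  0.         402.63615507 232.95678922]
 [  0.           0.           1.        ]]
```

View pics/top0.png

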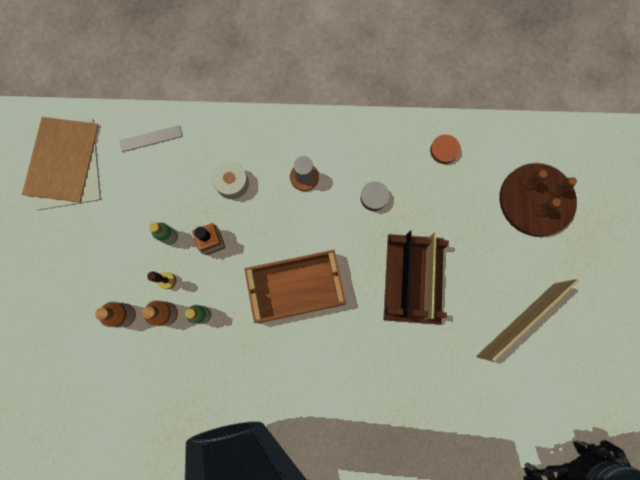

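View pics/side0.png

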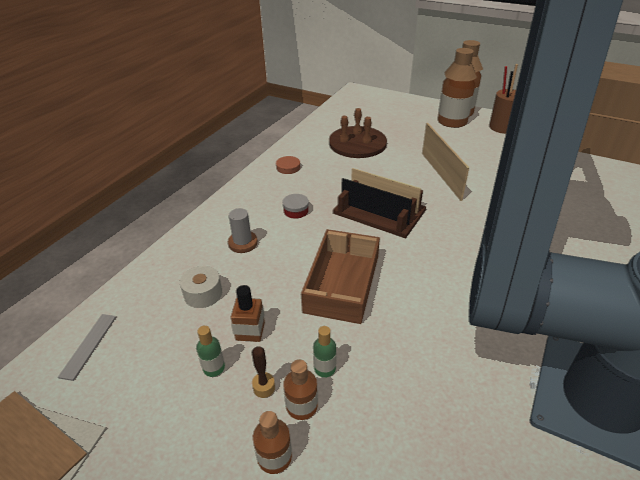

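The top view shows the box around (296,284). The rack is at (415,278), with the black panel at column 407 and the pale one at 432; the slanted look-alike is at (528,320). There are six pieces: rounds at (114,314) and (158,312), square at (207,238), slims at (163,233) and (197,314), and the stamp at (160,278). Next I'll fuse both depth views.

```bash
cat > h.py <<'E'
import numpy as np, cv2
from workcell import robot
from scipy.spatial.transform import Rotation as Ro
def tcp():
    s=robot.get_state(); q=np.array(s["tcp_rot"])
    return Ro.from_quat(q[[1,2,3,0]]).as_matrix(), np.array(s["position"]), s
def cloud(n):
    """world points (480,640,3), nan where none; and picture"""
    R,t,_=tcp(); p=robot.snapshot(n)
    z=p["range_z"].astype(float); v,u=np.mgrid[:480,:640]; K=p["K"]
    c=np.stack([(u-K[0,2])/K[0,0]*z,(v-K[1,2])/K[1,1]*z,z],-1)
    if n=="wrist":
        M=p["mount"]; w=(c@M[:3,:3].T+M[:3,3])@R.T+t
    else: w=(c-p["t"])@p["R"]
    w[z<=0]=np.nan
    return w,p
def blobs(w,zlo,zhi,xy,minn=8):
    """clusters of points in a height band and region on a 2 mm grid"""
    x0,x1,y0,y1=xy; P=w.reshape(-1,3)
    m=(P[:,2]>zlo)&(P[:,2]<zhi)&(P[:,0]>x0)&(P[:,0]<x1)&(P[:,1]>y0)&(P[:,1]<y1); P=P[m]
    g=np.zeros((int((x1-x0)/.002)+2,int((y1-y0)/.002)+2),np.uint8)
    i=((P[:,:2]-[x0,y0])/.002).astype(int); g[i[:,0],i[:,1]]=1
    n,L=cv2.connectedComponents(cv2.dilate(g,np.ones((3,3))))
    l=L[i[:,0],i[:,1]]
    return [P[l==k] for k in range(1,n) if (l==k).sum()>=minn]
E
python3 - <<'E'
from h import *
np.set_printoptions(precision=4,suppress=True)
for n in("top","side"):
    w,p=cloud(n); np.save(n+".npy",w)
    print(n,"bench z",np.nanmedian(w[:,:,2]))
    for nm,reg,lo,hi in(("tops",(.2,.75,.2,.6),.100,.125),("box",(.25,.7,-.1,.2),.05,.07),("panels",(.3,.7,-.35,-.1),.075,.095),("posts",(.3,.7,-.35,-.1),.05,.063)):
        for b in blobs(w,lo,hi,reg):
            r=cv2.minAreaRect((b[:,:2]*1000).astype(np.float32))
            print(nm,len(b),"mean",b.mean(0),"rect c",np.round(r[0],1),np.round(r[1],1),round(r[2],1),"zmax",np.percentile(b[:,2],95))
E
```

```text
top bench z -0.0006390546890475855
tops 168 mean [0.442  0.3364 0.1137] rect c [441.6 338.3] [23.7 25.1] 43.2 zmax 0.11854714834077595
tops 152 mean [0.4478 0.2419 0.1144] rect c [447.7 243.5] [22.7 26.2] 5.1 zmax 0.11837578936161505
tops 90 mean [0.5219 0.2443 0.1098] rect c [522.3 245.9] [19.3 19.8] 5.2 zmax 0.11418892001141312
tops 88 mean [0.626  0.2508 0.1091] rect c [626.1 251.5] [19.9 20.4] 87.5 zmax 0.11271112190418482
box 72 mean [0.4459 0.1485 0.0624] rect c [445.2 156. ] [29.1 39.8] 61.3 zmax 0.06948933339826555
box 779 mean [0.5055 0.0058 0.0574] rect c [511.  -30.9] [122.3 168.1] 13.3 zmax 0.06060355651122462
box 208 mean [0.6113 0.1423 0.0649] rect c [616.6 150.6] [51.3 51.2] 23.8 zmax 0.06977473250983446
panels 229 mean [ 0.5314 -0.3459  0.0835] rect c [ 543.9 -347.2] [  5.2 181.9] 87.1 zmax 0.08767934693028612
panels 234 mean [ 0.5478 -0.2935  0.084 ] rect c [ 548.  -293.8] [  5.3 184.3] 87.0 zmax 0.08813717041355337
posts 345 mean [ 0.5426 -0.3304  0.0565] rect c [ 545.  -323.7] [ 47.6 185.3] 88.1 zmax 0.06164409496382023
posts 263 mean [ 0.5446 -0.2791  0.0565] rect
[... 745 characters left out ...]
 [511.5 -29.4] [122.7 171.9] 13.5 zmax 0.06016272772999888
box 367 mean [0.6061 0.165  0.0629] rect c [616.  153.5] [50.7 51.7] 23.1 zmax 0.06976900380283729
panels 323 mean [ 0.5384 -0.3442  0.0819] rect c [ 543.9 -344.9] [ 11.2 184.9] 88.3 zmax 0.08746226747352182
panels 361 mean [ 0.5442 -0.2914  0.0818] rect c [ 548.1 -291.8] [ 12.9 185.8] 86.8 zmax 0.08722569273855604
posts 295 mean [ 0.534  -0.3421  0.057 ] rect c [ 545.2 -341.8] [ 39.5 185.5] 78.5 zmax 0.062185240748299946
posts 428 mean [ 0.5435 -0.2843  0.0565] rect c [ 548.9 -274.8] [ 42.  186.2] 87.1 zmax 0.06216692762146452
posts 439 mean [ 0.532  -0.1345  0.0569] rect c [ 533.1 -121.1] [125.2  61.2] 9.1 zmax 0.060161154669388796
```

```bash
python3 - <<'E'
from h import *
np.set_printoptions(precision=4,suppress=True)
for n in("top","side"):
    w=np.load(n+".npy")
    for nm,reg,lo,hi in(("tops",(.2,.75,.1,.6),.100,.125),("box",(.3,.7,-.2,.125),.053,.064),("panels",(.3,.7,-.45,-.2),.08,.095)):
        for b in blobs(w,lo,hi,reg):
            r=cv2.minAreaRect((b[:,:2]*1000).astype(np.float32))
            print(n,nm,len(b),"rect c",np.round(r[0],1),np.round(r[1],1),round(r[2],1),"zmax",np.percentile(b[:,2],95))
            if nm=="box":
                c=np.array(r[0])/1000; a=np.radians(r[2]);
                # long axis unit
                u=np.array([np.cos(a),np.sin(a)]); 
                if r[1][0]<r[1][1]: u=np.array([-u[1],u[0]])
                v=np.array([u[1],-u[0]])
                print("long axis",u,"short",v)
                q=np.c_[(b[:,:2]-c)@v,(b[:,:2]-c)@u]
                for s in(-1,1):
                    e=q[(s*q[:,1]>.0885)&(s*q[:,1]<.0955)]
                    h,_=np.histogram(e[:,0],np.arange(-.06,.0601,.004)); print("end",s,h)
E
```

```text
top tops 168 rect c [441.6 338.3] [23.7 25.1] 43.2 zmax 0.11854714834077595
top tops 152 rect c [447.7 243.5] [22.7 26.2] 5.1 zmax 0.11837578936161505
top tops 89 rect c [447.5 159.9] [18.7 19.5] 58.2 zmax 0.11231518934401911
top tops 90 rect c [522.3 245.9] [19.3 19.8] 5.2 zmax 0.11418892001141312
top tops 145 rect c [616.5 150.7] [24.9 25.6] 17.3 zmax 0.11836033154517832
top tops 88 rect c [626.1 251.5] [19.9 20.4] 87.5 zmax 0.11271112190418482
top box 1202 rect c [515.2 -48.5] [122.2 204.4] 13.4 zmax 0.060797933500376516
long axis [-0.2319  0.9727] short [0.9727 0.2319]
end -1 [7 7 5 6 5 6 7 5 6 5 6 7 4 6 6 2 0 1 6 6 6 5 6 5 8 4 5 7 6 5]
end 1 [6 6 5 8 6 4 6 5 6 8 6 4 9 5 6 3 0 1 6 6 5 6 6 5 6 7 5 6 7 5]
top box 10 rect c [607.9 122. ] [ 4.7 16.3] 86.2 zmax 0.06364882865097668
long axis [-0.9978  0.067 ] short [0.067  0.9978]
end -1 [0 0 0 0 0 0 0 0 0 0 0 0 0 0 0 0 0 0 0 0 0 0 0 0 0 0 0 0 0 0]
end 1 [0 0 0 0 0 0 0 0 0 0 0 0 0 0 0 0 0 0 0 0 0 0 0 0 0 0 0 0 0 0]
top panels 220 rect c [ 545.  -347.2] [  5.2 184.1] 87.1 zmax 0.08792742966452288
top panels 198 rect c [ 548. -294.] [  5
[... 231 characters left out ...]
.1 25.5] 1.2 zmax 0.1173972925622274
side tops 147 rect c [522.4 248.3] [19.5 20.7] 79.4 zmax 0.11316813875571372
side tops 213 rect c [616.6 153. ] [25.  27.9] 22.9 zmax 0.11751518122008117
side tops 140 rect c [627.  254.2] [20.5 20.6] 71.9 zmax 0.11146275779041402
side box 1176 rect c [515.9 -47.6] [122.7 209. ] 13.6 zmax 0.060244688742265594
long axis [-0.2348  0.9721] short [0.9721 0.2348]
end -1 [4 6 5 4 3 4 6 5 4 4 3 3 5 4 3 2 1 3 3 6 5 3 3 3 4 4 2 3 5 4]
end 1 [7 3 7 5 7 5 6 7 6 6 4 4 6 5 5 3 0 0 7 6 7 5 6 6 6 7 5 5 6 4]
side panels 216 rect c [ 543.9 -344.9] [ 11.  184.9] 88.4 zmax 0.08772385527702692
side panels 235 rect c [ 548.1 -291.8] [ 12.9 185.6] 86.8 zmax 0.08758746322065687
```

```bash
cat >> h.py <<'E'
def to(x,y,z,yaw=None):
    """units for the moves: yaw first, then shift in the turned tool axes"""
    R,t,s=tcp(); a=np.degrees(np.arctan2(R[1,0],R[0,0])); yaw=a if yaw is None else yaw
    d=(yaw-a+180)%360-180; c,si=np.cos(np.radians(yaw)),np.sin(np.radians(yaw))
    D=np.array([x,y,z])-t; u=np.array([D[0]*c+D[1]*si, D[0]*si-D[1]*c, -D[2]])/.5
    print("t",round(s["time_s"],2),"pos",np.round(t,4),"yaw %.2f"%a,"| yaw units %.4f"%(-d/360),"shift units",np.round(u,4),"rows",int(np.ceil(np.linalg.norm(u)/.08)))
E
python3 -c "
from h import *
to(.56,-.05,.30,-2.9)"
```

```text
t 1.05 pos [ 0.2207 -0.5038  0.2313] yaw 23.65 | yaw units 0.0738 shift units [ 0.6319 -0.9408 -0.1374] rows 15
```

{"name": "servo_tool", "arguments": {
  "deltas": [
    {"yaw":0.0184,"gripper":0.5},
    {"yaw":0.0184,"gripper":0.5},
    {"yaw":0.0184,"gripper":0.5},
    {"yaw":0.0184,"gripper":0.5},
    {"tx":0.0395,"ty":-0.0587,"tz":-0.009,"gripper":0.5},
    {"tx":0.0395,"ty":-0.0587,"tz":-0.009,"gripper":0.5},
    {"tx":0.0395,"ty":-0.0587,"tz":-0.009,"gripper":0.5},
    {"tx":0.0395,"ty":-0.0587,"tz":-0.009,"gripper":0.5}
  ]
}}

```text
schema error: expected keys tx, ty, tz, yaw, gripper
```

{"name": "servo_tool", "arguments": {
  "deltas": [
    {"tx":0.0395,"ty":-0.0587,"tz":-0.009,"gripper":0.5},
    {"tx":0.0395,"ty":-0.0587,"tz":-0.009,"gripper":0.5},
    {"tx":0.0395,"ty":-0.0587,"tz":-0.009,"gripper":0.5},
    {"tx":0.0395,"ty":-0.0587,"tz":-0.009,"gripper":0.5},
    {"tx":0.0395,"ty":-0.0587,"tz":-0.009,"gripper":0.5},
    {"tx":0.0395,"ty":-0.0587,"tz":-0.009,"gripper":0.5},
    {"tx":0.0395,"ty":-0.0587,"tz":-0.009,"gripper":0.5},
    {"tx":0.0395,"ty":-0.0587,"tz":-0.009,"gripper":0.5}
  ]
}}

```text
schema error: expected keys tx, ty, tz, yaw, gripper
```

{"name": "servo_tool", "arguments": {
  "deltas": [
    {"tx":0.0395,"ty":-0.0587,"tz":-0.009,"gripper":0.5},
    {"tx":0.0395,"ty":-0.0587,"tz":-0.009,"gripper":0.5},
    {"tx":0.0395,"ty":-0.0587,"tz":-0.009,"gripper":0.5},
    {"tx":0.0395,"ty":-0.0587,"tz":-0.009,"gripper":0.5},
    {"gripper":0.5},
    {"gripper":0.5},
    {"gripper":0.5}
  ]
}}

```text
schema error: expected keys tx, ty, tz, yaw, gripper
```

```bash
python3 - <<'E'
from h import *
np.set_printoptions(precision=4,suppress=True)
to(.5445,-.346,.16,-2.9)
w,p=cloud("wrist");cv2.imwrite("pics/w1.png",p["frame"][:,:,::-1])
for nm,reg,lo,hi in(("box",(.3,.7,-.2,.115),.052,.064),("panels",(.3,.7,-.45,-.2),.08,.095)):
    for b in blobs(w,lo,hi,reg,60):
        r=cv2.minAreaRect((b[:,:2]*1000).astype(np.float32))
        print(nm,len(b),"rect c",np.round(r[0],1),np.round(r[1],1),round(r[2],1),"zmax",np.percentile(b[:,2],95),b.min(0),b.max(0))
E
```

```text
t 1.05 pos [ 0.2207 -0.5038  0.2313] yaw 23.65 | yaw units 0.0738 shift units [ 0.6309 -0.3479  0.1426] rows 10
```

{"name": "servo_tool", "arguments": {
  "deltas": [
    {"tx":0,"ty":0,"tz":0,"yaw":0.0184,"gripper":0.5},
    {"tx":0,"ty":0,"tz":0,"yaw":0.0184,"gripper":0.5},
    {"tx":0,"ty":0,"tz":0,"yaw":0.0184,"gripper":0.5},
    {"tx":0,"ty":0,"tz":0,"yaw":0.0184,"gripper":0.5},
    {"tx":0.0395,"ty":-0.0587,"tz":-0.009,"yaw":0,"gripper":0.5},
    {"tx":0.0395,"ty":-0.0587,"tz":-0.009,"yaw":0,"gripper":0.5},
    {"tx":0.0395,"ty":-0.0587,"tz":-0.009,"yaw":0,"gripper":0.5},
    {"tx":0.0395,"ty":-0.0587,"tz":-0.009,"yaw":0,"gripper":0.5}
  ]
}}

```text
time_s: 1.77
position: [0.3059, -0.3893, 0.2494]
tcp_rot: [-0.0, 1.0, -0.025, 0.0]
wrist_force: [1.5, 0.7, 0.4]
opening: 0.0429
finger_force: 0.0
```

{"name": "servo_tool", "arguments": {
  "deltas": [
    {"tx":0.0395,"ty":-0.0587,"tz":-0.009,"yaw":0,"gripper":0.5},
    {"tx":0.0395,"ty":-0.0587,"tz":-0.009,"yaw":0,"gripper":0.5},
    {"tx":0.0395,"ty":-0.0587,"tz":-0.009,"yaw":0,"gripper":0.5},
    {"tx":0.0395,"ty":-0.0587,"tz":-0.009,"yaw":0,"gripper":0.5},
    {"tx":0.0395,"ty":-0.0587,"tz":-0.009,"yaw":0,"gripper":0.5},
    {"tx":0.0395,"ty":-0.0587,"tz":-0.009,"yaw":0,"gripper":0.5},
    {"tx":0.0395,"ty":-0.0587,"tz":-0.009,"yaw":0,"gripper":0.5},
    {"tx":0.0395,"ty":-0.0587,"tz":-0.009,"yaw":0,"gripper":0.5}
  ]
}}

```text
time_s: 2.43
position: [0.4756, -0.1622, 0.2858]
tcp_rot: [0.0, 1.0, -0.025, 0.0]
wrist_force: [0.2, -1.7, 0.0]
opening: 0.0427
finger_force: 0.0
```

{"name": "servo_tool", "arguments": {
  "deltas": [
    {"tx":0.0395,"ty":-0.0587,"tz":-0.009,"yaw":0,"gripper":0.5},
    {"tx":0.0395,"ty":-0.0587,"tz":-0.009,"yaw":0,"gripper":0.5},
    {"tx":0.0395,"ty":-0.0587,"tz":-0.009,"yaw":0,"gripper":0.5},
    {"tx":0.0395,"ty":-0.0587,"tz":-0.009,"yaw":0,"gripper":0.5},
    {"tx":0,"ty":0,"tz":0,"yaw":0,"gripper":0.5},
    {"tx":0,"ty":0,"tz":0,"yaw":0,"gripper":0.5},
    {"tx":0,"ty":0,"tz":0,"yaw":0,"gripper":0.5}
  ]
}}

```text
time_s: 3.02
position: [0.5592, -0.0505, 0.3029]
tcp_rot: [0.0, 1.0, -0.024, -0.0]
wrist_force: [-0.5, -0.2, 0.5]
opening: 0.043
finger_force: 0.0
```

```bash
cat > m.py <<'E'
from h import *
np.set_printoptions(precision=4,suppress=True)
to(.5445,-.346,.16,-2.9)
w,p=cloud("wrist");cv2.imwrite("pics/w1.png",p["frame"][:,:,::-1])
for nm,reg,lo,hi in(("box",(.3,.7,-.2,.115),.052,.064),("panels",(.3,.7,-.45,-.2),.08,.095)):
    for b in blobs(w,lo,hi,reg,60):
        r=cv2.minAreaRect((b[:,:2]*1000).astype(np.float32))
        print(nm,len(b),"rect c",np.round(r[0],1),np.round(r[1],1),round(r[2],1),"zmax",np.percentile(b[:,2],95),b.min(0),b.max(0))
E
python3 m.py
```

```text
t 3.02 pos [ 0.5592 -0.0505  0.3029] yaw -2.80 | yaw units 0.0003 shift units [0.0005 0.5917 0.2859] rows 9
box 6006 rect c [516.  -50.2] [122.7 204.7] 13.4 zmax 0.059782748094206445 [ 0.4388 -0.1632  0.052 ] [0.5989 0.0632 0.0617]
panels 599 rect c [ 495.2 -346.3] [ 7.2 85.4] 87.9 zmax 0.08718488033376169 [ 0.4525 -0.3492  0.08  ] [ 0.5379 -0.3414  0.0884]
panels 1813 rect c [ 547.2 -295.3] [  6.4 186.1] 87.2 zmax 0.08747654506316253 [ 0.4543 -0.302   0.08  ] [ 0.6403 -0.288   0.0887]
```

{"name": "servo_tool", "arguments": {
  "deltas": [
    {"tx":0,"ty":0.074,"tz":0.0357,"yaw":0,"gripper":0.5},
    {"tx":0,"ty":0.074,"tz":0.0357,"yaw":0,"gripper":0.5},
    {"tx":0,"ty":0.074,"tz":0.0357,"yaw":0,"gripper":0.5},
    {"tx":0,"ty":0.074,"tz":0.0357,"yaw":0,"gripper":0.5},
    {"tx":0,"ty":0.074,"tz":0.0357,"yaw":0,"gripper":0.5},
    {"tx":0,"ty":0.074,"tz":0.0357,"yaw":0,"gripper":0.5},
    {"tx":0,"ty":0.074,"tz":0.0357,"yaw":0,"gripper":0.5},
    {"tx":0,"ty":0.074,"tz":0.0357,"yaw":0,"gripper":0.5}
  ]
}}

```text
time_s: 3.73
position: [0.5429, -0.3492, 0.1598]
tcp_rot: [0.0, 1.0, -0.026, -0.0]
wrist_force: [0.1, 0.6, 0.2]
opening: 0.0428
finger_force: 0.0
```

{"name": "servo_tool", "arguments": {
  "deltas": [
    {"tx":0,"ty":0,"tz":0,"yaw":0,"gripper":0.5},
    {"tx":0,"ty":0,"tz":0,"yaw":0,"gripper":0.5}
  ]
}}

```text
time_s: 3.9
position: [0.5422, -0.3488, 0.1585]
tcp_rot: [-0.001, 1.0, -0.028, -0.001]
wrist_force: [-0.6, 0.8, 0.4]
opening: 0.0427
finger_force: 0.0
```

```bash
sed -i 's/,.16,-2.9/,.06,-2.9/;s/w1/w2/' m.py; python3 m.py
```

```text
t 3.9 pos [ 0.5422 -0.3488  0.1585] yaw -3.18 | yaw units -0.0008 shift units [ 0.0044 -0.0059  0.197 ] rows 3
box 3586 rect c [ 519.3 -128.7] [93.3 53.3] 12.7 zmax 0.05975257092540233 [ 0.4686 -0.1641  0.052 ] [ 0.5703 -0.1116  0.0609]
panels 2189 rect c [ 544.8 -349. ] [  4.  186.1] 87.2 zmax 0.08779295627043775 [ 0.452  -0.3553  0.0844] [ 0.6379 -0.3428  0.0889]
panels 2435 rect c [ 572.5 -297. ] [  4.8 135.6] 87.3 zmax 0.08769559054310411 [ 0.5047 -0.3026  0.08  ] [ 0.6403 -0.2916  0.0895]
```

View pics/w2.png

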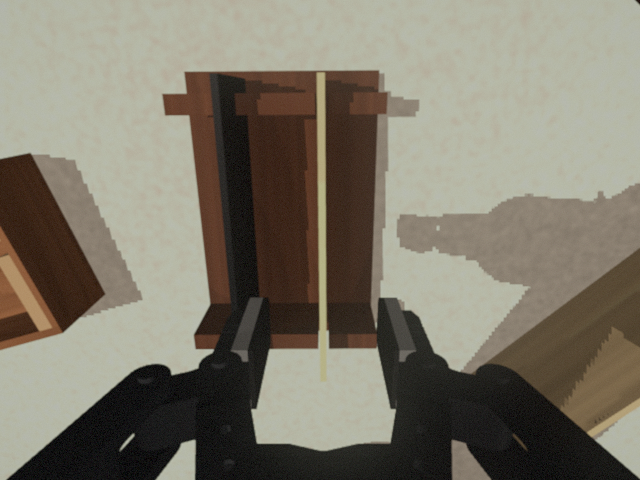

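The pale panel (column 322) lies midway between the fingers (258 and 385). I'll descend and pinch it.

{"name": "servo_tool", "arguments": {
  "deltas": [
    {"tx":0.0025,"ty":0,"tz":0.05,"yaw":-0.0008,"gripper":0.5},
    {"tx":0.0025,"ty":0,"tz":0.05,"yaw":0,"gripper":0.5},
    {"tx":0,"ty":0,"tz":0.05,"yaw":0,"gripper":0.5},
    {"tx":0,"ty":0,"tz":0.047,"yaw":0,"gripper":0.5},
    {"tx":0,"ty":0,"tz":0,"yaw":0,"gripper":0.5},
    {"tx":0,"ty":0,"tz":0,"yaw":0,"gripper":0},
    {"tx":0,"ty":0,"tz":0,"yaw":0,"gripper":0},
    {"tx":0,"ty":0,"tz":0,"yaw":0,"gripper":0}
  ]
}}

```text
time_s: 4.62
position: [0.5487, -0.3469, 0.0648]
tcp_rot: [0.001, 1.0, -0.022, 0.002]
wrist_force: [0.1, -0.7, -0.1]
opening: 0.0069
finger_force: 0.3
```

{"name": "servo_tool", "arguments": {
  "deltas": [
    {"tx":0,"ty":0,"tz":0,"yaw":0,"gripper":0},
    {"tx":0,"ty":0,"tz":0,"yaw":0,"gripper":0},
    {"tx":0,"ty":0,"tz":0,"yaw":0,"gripper":0},
    {"tx":0,"ty":0,"tz":0,"yaw":0,"gripper":0}
  ]
}}

```text
time_s: 4.95
position: [0.5488, -0.3473, 0.0648]
tcp_rot: [0.002, 1.0, -0.022, 0.002]
wrist_force: [0.3, -0.1, 7.0]
opening: 0.0026
finger_force: 61.0
```

{"name": "servo_tool", "arguments": {
  "deltas": [
    {"tx":0,"ty":0,"tz":-0.02,"yaw":0,"gripper":0},
    {"tx":0,"ty":0,"tz":-0.03,"yaw":0,"gripper":0},
    {"tx":0,"ty":0,"tz":-0.03,"yaw":0,"gripper":0},
    {"tx":0,"ty":0,"tz":-0.04,"yaw":0,"gripper":0},
    {"tx":0,"ty":0,"tz":-0.04,"yaw":0,"gripper":0},
    {"tx":0,"ty":0,"tz":-0.05,"yaw":0,"gripper":0},
    {"tx":0,"ty":0,"tz":-0.05,"yaw":0,"gripper":0},
    {"tx":0,"ty":0,"tz":0,"yaw":0,"gripper":0}
  ]
}}

```text
time_s: 5.62
position: [0.5496, -0.348, 0.1992]
tcp_rot: [0.003, 1.0, -0.022, 0.004]
wrist_force: [-0.3, -0.3, 1.4]
opening: 0.0026
finger_force: 59.9
```

{"name": "servo_tool", "arguments": {
  "deltas": [
    {"tx":0,"ty":0,"tz":0,"yaw":0,"gripper":0},
    {"tx":0,"ty":0,"tz":0,"yaw":0,"gripper":0}
  ]
}}

```text
time_s: 5.78
position: [0.5471, -0.3459, 0.1921]
tcp_rot: [-0.0, 1.0, -0.022, -0.0]
wrist_force: [-0.1, 0.2, -1.2]
opening: 0.0028
finger_force: 59.9
```

```bash
cat > m2.py <<'E'
from h import *
np.set_printoptions(precision=4,suppress=True)
R,t,s=tcp(); print(R,t,s["finger_force"],s["opening"])
import sys
for n in("wrist","top","side"):
    w,p=cloud(n); cv2.imwrite(f"pics/{sys.argv[1]}_{n}.png",p["frame"][:,:,::-1])
    P=(w.reshape(-1,3)-t)@R   # tool frame
    z0=float(sys.argv[2])
    m=(abs(P[:,1])<.02)&(abs(P[:,0])<.12)&(P[:,2]>-.03)&(P[:,2]<.06)&(abs(P[:,0])>.03)
    P=P[m]; 
    if len(P)<20: print(n,len(P)); continue
    print(n,len(P),"x",np.percentile(P[:,0],[.5,99.5]),"y",np.percentile(P[:,1],[5,50,95]),"z",np.percentile(P[:,2],[1,99]),"y vs x slope",np.polyfit(P[:,0],P[:,1],1), "y vs z",np.polyfit(P[:,2],P[:,1],1))
    T=np.array([P[(P[:,0]>a)&(P[:,0]<a+.02),2].min() if ((P[:,0]>a)&(P[:,0]<a+.02)).sum()>5 else np.nan for a in np.arange(-.1,.1,.02)]); print("top edge z",T)
to(.5223,-.0464,.185,103.5)
E
python3 m2.py a 0.185
```

```text
[[ 0.999  -0.0447 -0.0002]
 [-0.0447 -0.999   0.0002]
 [-0.0002 -0.0002 -1.    ]] [ 0.5471 -0.3459  0.1921] 59.88828957080841 0.00276040502718149
wrist 2828 x [-0.0452  0.0889] y [-0.0011  0.0007  0.0024] z [-0.0231 -0.0203] y vs x slope [-0.0006  0.0007] y vs z [-0.0051  0.0005]
top edge z [    nan     nan -0.0234 -0.0236     nan     nan -0.0236 -0.0234 -0.0236
 -0.0236]
top 527 x [-0.0923  0.0885] y [-0.0034 -0.0027  0.0001] z [-0.0223  0.0537] y vs x slope [-0.0009 -0.0024] y vs z [-0.0188 -0.0023]
top edge z [-0.0233 -0.0238 -0.0228 -0.022      nan     nan     nan  0.013  -0.0215
 -0.0218]
side 1476 x [-0.0968  0.0888] y [-0.0069 -0.0041 -0.0011] z [-0.0211  0.0528] y vs x slope [-0.0016 -0.0041] y vs z [ 0.002  -0.0041]
top edge z [-0.0219 -0.0222 -0.0221 -0.0213     nan     nan -0.0213 -0.0211 -0.0217
 -0.0217]
t 5.93 pos [ 0.5467 -0.3456  0.1905] yaw -2.56 | yaw units -0.2946 shift units [0.5932 0.0923 0.0111] rows 8
```

{"name": "servo_tool", "arguments": {
  "deltas": [
    {"tx":0,"ty":0,"tz":0,"yaw":-0.0196,"gripper":0},
    {"tx":0,"ty":0,"tz":0,"yaw":-0.0196,"gripper":0},
    {"tx":0,"ty":0,"tz":0,"yaw":-0.0196,"gripper":0},
    {"tx":0,"ty":0,"tz":0,"yaw":-0.0196,"gripper":0},
    {"tx":0,"ty":0,"tz":0,"yaw":-0.0196,"gripper":0},
    {"tx":0,"ty":0,"tz":0,"yaw":-0.0196,"gripper":0},
    {"tx":0,"ty":0,"tz":0,"yaw":-0.0196,"gripper":0},
    {"tx":0,"ty":0,"tz":0,"yaw":-0.0196,"gripper":0}
  ]
}}

```text
time_s: 6.6
position: [0.5469, -0.3458, 0.1906]
tcp_rot: [-0.001, 0.89, 0.456, -0.0]
wrist_force: [-0.1, 0.4, -1.4]
opening: 0.0027
finger_force: 59.9
```

{"name": "servo_tool", "arguments": {
  "deltas": [
    {"tx":0,"ty":0,"tz":0,"yaw":-0.0196,"gripper":0},
    {"tx":0,"ty":0,"tz":0,"yaw":-0.0196,"gripper":0},
    {"tx":0,"ty":0,"tz":0,"yaw":-0.0196,"gripper":0},
    {"tx":0,"ty":0,"tz":0,"yaw":-0.0196,"gripper":0},
    {"tx":0,"ty":0,"tz":0,"yaw":-0.0196,"gripper":0},
    {"tx":0,"ty":0,"tz":0,"yaw":-0.0196,"gripper":0},
    {"tx":0,"ty":0,"tz":0,"yaw":-0.0196,"gripper":0},
    {"tx":0,"ty":0,"tz":0,"yaw":0,"gripper":0}
  ]
}}

```text
time_s: 7.27
position: [0.5469, -0.3458, 0.1907]
tcp_rot: [-0.001, 0.619, 0.785, 0.0]
wrist_force: [0.4, -0.6, -0.3]
opening: 0.0026
finger_force: 59.9
```

{"name": "servo_tool", "arguments": {
  "deltas": [
    {"tx":0.074,"ty":0.011,"tz":0,"yaw":0,"gripper":0},
    {"tx":0.074,"ty":0.011,"tz":0,"yaw":0,"gripper":0},
    {"tx":0.074,"ty":0.011,"tz":0,"yaw":0,"gripper":0},
    {"tx":0.074,"ty":0.011,"tz":0,"yaw":0,"gripper":0},
    {"tx":0.074,"ty":0.011,"tz":0,"yaw":0,"gripper":0},
    {"tx":0.074,"ty":0.011,"tz":0,"yaw":0,"gripper":0},
    {"tx":0.074,"ty":0.011,"tz":0,"yaw":0,"gripper":0},
    {"tx":0.074,"ty":0.011,"tz":0,"yaw":0,"gripper":0}
  ]
}}

```text
time_s: 7.93
position: [0.5214, -0.0462, 0.1915]
tcp_rot: [-0.001, 0.622, 0.783, -0.0]
wrist_force: [0.5, 0.3, -1.2]
opening: 0.0029
finger_force: 59.8
```

{"name": "servo_tool", "arguments": {
  "deltas": [
    {"tx":0,"ty":0,"tz":0,"yaw":0,"gripper":0},
    {"tx":0,"ty":0,"tz":0,"yaw":0,"gripper":0},
    {"tx":0,"ty":0,"tz":0,"yaw":0,"gripper":0}
  ]
}}

```text
time_s: 8.18
position: [0.5222, -0.0482, 0.1918]
tcp_rot: [0.0, 0.621, 0.784, -0.0]
wrist_force: [-0.1, 0.6, -0.9]
opening: 0.0025
finger_force: 59.8
```

```bash
sed -i 's/.5223,-.0464,.185,103.5/.5217,-.0443,.185,103.45/' m2.py; cat >> m2.py <<'E'
for n in("wrist","side"):
    R,t,_=tcp(); w,p=cloud(n)
    P=(w.reshape(-1,3)-t)@R; zw=w.reshape(-1,3)[:,2]; f=np.isfinite(zw); P=P[f];zw=zw[f]
    m=(abs(P[:,0])<.125)&(abs(P[:,1])<.08)&(zw>.054)&(zw<.062); B=P[m]
    r=cv2.minAreaRect((B[:,:2]*1000).astype(np.float32)); print(n,"box in tool frame",np.round(r,1) if 0 else r)
E
python3 m2.py b 0.185
```

```text
[[-0.2286  0.9735 -0.0003]
 [ 0.9735  0.2286 -0.0005]
 [-0.0004 -0.0004 -1.    ]] [ 0.5222 -0.0482  0.1918] 59.83106553554535 0.0025184840005727568
wrist 2805 x [-0.0477  0.0866] y [-0.0003  0.0016  0.0033] z [-0.0232 -0.0202] y vs x slope [-0.0007  0.0015] y vs z [-0.0198  0.001 ]
top edge z [    nan     nan -0.0232 -0.0232     nan     nan -0.0232 -0.0239 -0.0238
 -0.0236]
top 284 x [-0.0984  0.0872] y [-0.0011 -0.0007  0.0024] z [-0.0232  0.051 ] y vs x slope [-0.0001 -0.0002] y vs z [-0.0239 -0.0001]
top edge z [-0.0234 -0.0234 -0.0227     nan     nan     nan     nan -0.0223 -0.0231
 -0.0234]
side 420 x [-0.0982  0.0904] y [-0.0003  0.0002  0.0037] z [-0.0224  0.0524] y vs x slope [0.0068 0.0004] y vs z [-0.0072  0.0008]
top edge z [-0.0118  0.0237  0.0315  0.0267     nan     nan -0.0228 -0.0223 -0.0229
 -0.0226]
t 8.33 pos [ 0.5224 -0.0494  0.1918] yaw 103.13 | yaw units -0.0009 shift units [0.0102 0.001  0.0135] rows 1
wrist box in tool frame ((1.126373291015625, -6.322490692138672), (122.4764175415039, 204.64881896972656), 89.6577377319336)
side box in tool frame ((2.70477294921875, -5.748222351074219), (122.8532485961914, 211.1653594970703), 89.54499053955078)
```

{"name": "servo_tool", "arguments": {
  "deltas": [
    {"tx":0.0115,"ty":-0.001,"tz":0,"yaw":-0.0009,"gripper":0},
    {"tx":0,"ty":0,"tz":0.037,"yaw":0,"gripper":0},
    {"tx":0,"ty":0,"tz":0.037,"yaw":0,"gripper":0},
    {"tx":0,"ty":0,"tz":0.037,"yaw":0,"gripper":0},
    {"tx":0,"ty":0,"tz":0.037,"yaw":0,"gripper":0},
    {"tx":0,"ty":0,"tz":0,"yaw":0,"gripper":0},
    {"tx":0,"ty":0,"tz":0,"yaw":0,"gripper":0},
    {"tx":0,"ty":0,"tz":0,"yaw":0,"gripper":0}
  ]
}}

```text
time_s: 9.1
position: [0.521, -0.0428, 0.1189]
tcp_rot: [0.001, 0.618, 0.786, 0.0]
wrist_force: [0.9, -0.7, -0.1]
opening: 0.0026
finger_force: 59.8
```

```bash
cat > m3.py <<'E'
from h import *
import sys
np.set_printoptions(precision=4,suppress=True)
for n in("wrist","top","side"):
    R,t,s=tcp(); w,p=cloud(n); cv2.imwrite(f"pics/{sys.argv[1]}_{n}.png",p["frame"][:,:,::-1])
    P=(w.reshape(-1,3)-t)@R; zw=w.reshape(-1,3)[:,2]; f=np.isfinite(zw); P=P[f];zw=zw[f]
    a=P[(abs(P[:,1])<.015)&(abs(P[:,0])<.12)&(abs(P[:,0])>.03)&(P[:,2]<-.019)&(P[:,2]>-.027)]
    print(n,"t",s["time_s"],t,"panel top x",np.percentile(a[:,0],[.5,99.5]),"y",np.percentile(a[:,1],[3,50,97]))
    m=(abs(P[:,0])<.125)&(abs(P[:,1])<.08)&(zw>.054)&(zw<.0615)&((abs(P[:,1])>.03)|(abs(P[:,0])>.096)); B=P[m]
    print("  box",cv2.minAreaRect((B[:,:2]*1000).astype(np.float32)))
E
python3 m3.py c
```

```text
wrist t 9.1 [ 0.521  -0.0428  0.1189] panel top x [-0.0476  0.0866] y [-0.0004  0.0013  0.0033]
  box ((-5.636253356933594, -6.717273712158203), (204.5404815673828, 122.706298828125), 0.12223152816295624)
top t 9.15 [ 0.5213 -0.0429  0.1193] panel top x [-0.0971  0.0873] y [-0.0009  0.0012  0.003 ]
  box ((-4.3849334716796875, -7.5252532958984375), (203.78468322753906, 121.93512725830078), 0.13551346957683563)
side t 9.2 [ 0.5214 -0.0429  0.1194] panel top x [0.0308 0.0899] y [-0.0002  0.0016  0.0036]
  box ((-3.0277252197265625, -6.328945159912109), (209.5631103515625, 122.82579040527344), 0.11450579017400742)
```

View pics/c_wrist.png

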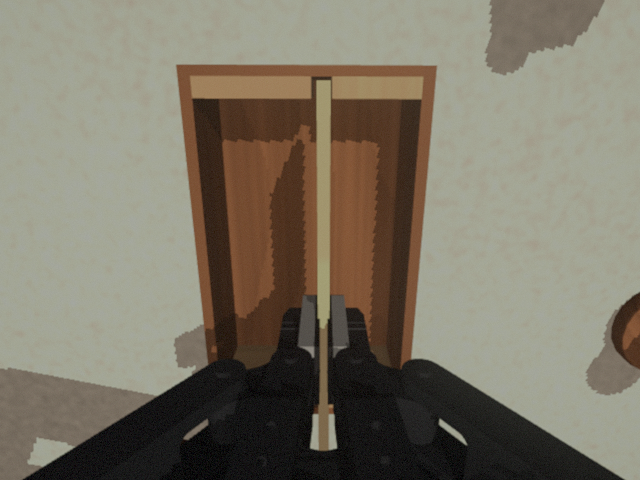

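The panel's end (column 323) is over the groove (312–331). A 1 mm correction, then I lower it.

{"name": "servo_tool", "arguments": {
  "deltas": [
    {"tx":0.001,"ty":-0.0022,"tz":0.005,"yaw":0,"gripper":0},
    {"tx":0,"ty":0,"tz":0.015,"yaw":0,"gripper":0},
    {"tx":0,"ty":0,"tz":0.015,"yaw":0,"gripper":0},
    {"tx":0,"ty":0,"tz":0.015,"yaw":0,"gripper":0},
    {"tx":0,"ty":0,"tz":0.015,"yaw":0,"gripper":0},
    {"tx":0,"ty":0,"tz":0,"yaw":0,"gripper":0},
    {"tx":0,"ty":0,"tz":0,"yaw":0,"gripper":0}
  ]
}}

```text
time_s: 9.83
position: [0.5186, -0.0422, 0.0846]
tcp_rot: [-0.001, 0.618, 0.786, -0.0]
wrist_force: [-0.2, 0.4, -1.0]
opening: 0.0026
finger_force: 59.8
```

{"name": "servo_tool", "arguments": {
  "deltas": [
    {"tx":0,"ty":0,"tz":0.015,"yaw":0,"gripper":0},
    {"tx":0,"ty":0,"tz":0.015,"yaw":0,"gripper":0},
    {"tx":0,"ty":0,"tz":0.015,"yaw":0,"gripper":0},
    {"tx":0,"ty":0,"tz":0.008,"yaw":0,"gripper":0},
    {"tx":0,"ty":0,"tz":0,"yaw":0,"gripper":0},
    {"tx":0,"ty":0,"tz":0,"yaw":0,"gripper":0}
  ]
}}

```text
time_s: 10.33
position: [0.5193, -0.0422, 0.0588]
tcp_rot: [0.0, 0.618, 0.786, 0.0]
wrist_force: [0.3, 0.2, 1.6]
opening: 0.0022
finger_force: 60.0
```

{"name": "servo_tool", "arguments": {
  "deltas": [
    {"tx":0,"ty":0,"tz":0.003,"yaw":0,"gripper":0},
    {"tx":0,"ty":0,"tz":0.003,"yaw":0,"gripper":0},
    {"tx":0,"ty":0,"tz":0,"yaw":0,"gripper":0},
    {"tx":0,"ty":0,"tz":0,"yaw":0,"gripper":0}
  ]
}}

```text
time_s: 10.67
position: [0.5199, -0.0421, 0.0587]
tcp_rot: [0.001, 0.618, 0.786, 0.001]
wrist_force: [-6.2, 3.9, 24.9]
opening: 0.0029
finger_force: 63.8
```

{"name": "servo_tool", "arguments": {
  "deltas": [
    {"tx":0,"ty":0,"tz":0,"yaw":0,"gripper":0.25},
    {"tx":0,"ty":0,"tz":0,"yaw":0,"gripper":0.25},
    {"tx":0,"ty":0,"tz":0,"yaw":0,"gripper":0.25},
    {"tx":0,"ty":0,"tz":0,"yaw":0,"gripper":0.25},
    {"tx":0,"ty":0,"tz":-0.05,"yaw":0,"gripper":0.25},
    {"tx":0,"ty":0,"tz":-0.07,"yaw":0,"gripper":0.25},
    {"tx":0,"ty":0,"tz":-0.08,"yaw":0,"gripper":0.25},
    {"tx":0,"ty":0,"tz":-0.08,"yaw":0,"gripper":0.25}
  ]
}}

```text
time_s: 11.33
position: [0.5183, -0.0421, 0.1965]
tcp_rot: [-0.001, 0.618, 0.786, -0.001]
wrist_force: [1.1, -0.5, -0.9]
opening: 0.0213
finger_force: 0.0
```

```bash
cat > m4.py <<'E'
from h import *
import sys
np.set_printoptions(precision=4,suppress=True)
C=np.array([.5158,-.0498]); a=np.radians(13.45); X=np.array([np.cos(a),np.sin(a)]); Y=np.array([-X[1],X[0]])
for n in("wrist","top","side") if len(sys.argv)<3 else sys.argv[2].split(","):
    w,p=cloud(n); cv2.imwrite(f"pics/{sys.argv[1]}_{n}.png",p["frame"][:,:,::-1])
    P=w.reshape(-1,3); P=P[np.isfinite(P[:,2])]; q=np.c_[(P[:,:2]-C)@X,(P[:,:2]-C)@Y]
    m=(abs(q[:,0])<.055)&(abs(q[:,1])<.1)&(P[:,2]>.068)&(P[:,2]<.095)
    if m.sum()>10: print(n,"divider: box x",np.percentile(q[m,0],[3,50,97]),"y",q[m,1].min(),q[m,1].max(),"top z",np.percentile(P[m,2],[2,50,98]),"slope",np.polyfit(q[m,1],q[m,0],1)[0])
    if n!="wrist":
        for b in blobs(w,.1,.13,(.2,.8,-.2,.6)):
            r=cv2.minAreaRect((b[:,:2]*1000).astype(np.float32)); print(n,"top",len(b),np.round(r[0],1),np.round(r[1],1),"z %.4f"%np.percentile(b[:,2],95))
E
python3 m4.py d
```

```text
wrist divider: box x [0.0058 0.0076 0.0098] y -0.09168609227396383 0.09331336678651443 top z [0.0793 0.0806 0.082 ] slope -0.005533746615477398
top divider: box x [0.005  0.0066 0.0094] y -0.09098588015757879 0.09467447812212422 top z [0.0689 0.0789 0.0819] slope -0.004420589113025096
top top 164 [441.9 338.6] [24.8 25. ] z 0.1178
top top 126 [448.  244.4] [22.8 24.1] z 0.1181
top top 91 [522.  245.4] [19.2 20.4] z 0.1138
top top 90 [626.6 250.8] [20.6 19.9] z 0.1125
side divider: box x [0.0053 0.0068 0.0097] y -0.09222771335693648 0.09670743056211463 top z [0.069  0.0796 0.0826] slope -0.004675338840775822
side top 344 [441.7 341.3] [24.9 26.4] z 0.1174
side top 135 [447.8 163.4] [18.4 20.5] z 0.1116
side top 274 [447.6 246.3] [24.9 25.2] z 0.1177
side top 145 [522.  247.4] [20.5 20.8] z 0.1135
side top 212 [616.3 153.1] [24.9 26.9] z 0.1178
side top 140 [626.1 254.4] [19.9 20.4] z 0.1119
```

The divider is seated: its top is at 80.6 mm and box x is 7 mm. Now the bottles.

```bash
python3 -c "
from h import *
to(.4418,.3385,.19,103.45)"
```

```text
t 11.48 pos [ 0.5215 -0.043   0.1993] yaw 103.61 | yaw units 0.0004 shift units [0.7792 0.0225 0.0186] rows 10
```

{"name": "servo_tool", "arguments": {
  "deltas": [
    {"tx":0.078,"ty":0.002,"tz":0.002,"yaw":0,"gripper":0.65},
    {"tx":0.078,"ty":0.002,"tz":0.002,"yaw":0,"gripper":0.65},
    {"tx":0.078,"ty":0.002,"tz":0.002,"yaw":0,"gripper":0.65},
    {"tx":0.078,"ty":0.002,"tz":0.002,"yaw":0,"gripper":0.65},
    {"tx":0.078,"ty":0.002,"tz":0.002,"yaw":0,"gripper":0.65},
    {"tx":0.078,"ty":0.002,"tz":0.002,"yaw":0,"gripper":0.65},
    {"tx":0.078,"ty":0.002,"tz":0.002,"yaw":0,"gripper":0.65},
    {"tx":0.078,"ty":0.002,"tz":0.002,"yaw":0,"gripper":0.65}
  ]
}}

```text
time_s: 12.15
position: [0.4519, 0.2642, 0.1861]
tcp_rot: [-0.001, 0.618, 0.786, -0.001]
wrist_force: [1.2, 0.2, -0.2]
opening: 0.0556
finger_force: 0.0
```

{"name": "servo_tool", "arguments": {
  "deltas": [
    {"tx":0.078,"ty":0.002,"tz":0.002,"yaw":0,"gripper":0.65},
    {"tx":0.078,"ty":0.002,"tz":0.002,"yaw":0,"gripper":0.65},
    {"tx":0,"ty":0,"tz":0,"yaw":0,"gripper":0.65},
    {"tx":0,"ty":0,"tz":0,"yaw":0,"gripper":0.65},
    {"tx":0,"ty":0,"tz":0,"yaw":0,"gripper":0.65}
  ]
}}

```text
time_s: 12.57
position: [0.4364, 0.3385, 0.1844]
tcp_rot: [-0.0, 0.618, 0.786, -0.001]
wrist_force: [-0.7, 0.7, 0.2]
opening: 0.0552
finger_force: 0.0
```

```bash
cat > pre.py <<'E'
# where does the stopper under the tool stand, in the tool frame (wrist view); args: world guess x y, name
from h import *
import sys
x,y=float(sys.argv[1]),float(sys.argv[2])
w,p=cloud("wrist"); cv2.imwrite(f"pics/{sys.argv[3]}.png",p["frame"][:,:,::-1])
R,t,_=tcp()
for b in blobs(w,.104,.123,(x-.045,x+.045,y-.045,y+.045),30):
    r=cv2.minEnclosingCircle((b[:,:2]*1000).astype(np.float32)); print(len(b),np.round(r[0],1),round(r[1],1),"z",np.percentile(b[:,2],[5,95]))
to(x,y,.085,103.45)
E
python3 pre.py .4418 .3385 e
```

```text
1727 [443.  339.1] 13.1 z [0.10797731 0.11750696]
t 12.62 pos [0.4369 0.338  0.1848] yaw 103.59 | yaw units 0.0004 shift units [-0.0012  0.0098  0.1996] rows 3
```

View pics/e.png

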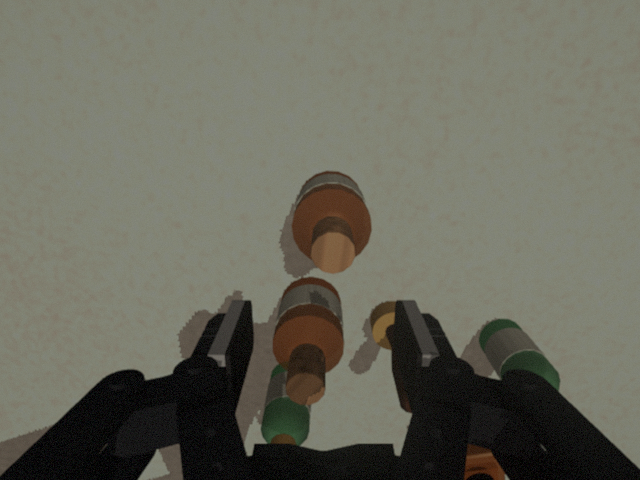

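Round1's stopper is at (333,252), slightly right of the finger centre (325). I'll shift 6 mm and go down.

{"name": "servo_tool", "arguments": {
  "deltas": [
    {"tx":0,"ty":0.0124,"tz":0.04,"yaw":0,"gripper":0.65},
    {"tx":0,"ty":0,"tz":0.04,"yaw":0,"gripper":0.65},
    {"tx":0,"ty":0,"tz":0.04,"yaw":0,"gripper":0.65},
    {"tx":0,"ty":0,"tz":0.04,"yaw":0,"gripper":0.65},
    {"tx":0,"ty":0,"tz":0.038,"yaw":0,"gripper":0.65},
    {"tx":0,"ty":0,"tz":0,"yaw":0,"gripper":0.65},
    {"tx":0,"ty":0,"tz":0,"yaw":0,"gripper":0.3},
    {"tx":0,"ty":0,"tz":0,"yaw":0,"gripper":0}
  ]
}}

```text
time_s: 13.28
position: [0.4442, 0.3398, 0.0879]
tcp_rot: [0.0, 0.619, 0.785, 0.0]
wrist_force: [-0.2, -0.1, -0.6]
opening: 0.0319
finger_force: 0.0
```

{"name": "servo_tool", "arguments": {
  "deltas": [
    {"tx":0,"ty":0,"tz":0,"yaw":0,"gripper":0},
    {"tx":0,"ty":0,"tz":0,"yaw":0,"gripper":0},
    {"tx":0,"ty":0,"tz":0,"yaw":0,"gripper":0},
    {"tx":0,"ty":0,"tz":0,"yaw":0,"gripper":0}
  ]
}}

```text
time_s: 13.62
position: [0.4441, 0.3409, 0.0883]
tcp_rot: [0.001, 0.618, 0.786, 0.001]
wrist_force: [0.6, -1.5, 4.1]
opening: 0.0241
finger_force: 59.2
```

{"name": "servo_tool", "arguments": {
  "deltas": [
    {"tx":0,"ty":0,"tz":-0.03,"yaw":0,"gripper":0},
    {"tx":0,"ty":0,"tz":-0.06,"yaw":0,"gripper":0},
    {"tx":0,"ty":0,"tz":-0.07,"yaw":0,"gripper":0},
    {"tx":0,"ty":0,"tz":-0.07,"yaw":0,"gripper":0},
    {"tx":-0.03,"ty":-0.003,"tz":-0.06,"yaw":0,"gripper":0},
    {"tx":-0.06,"ty":-0.006,"tz":0,"yaw":0,"gripper":0},
    {"tx":-0.075,"ty":-0.007,"tz":0,"yaw":0,"gripper":0},
    {"tx":-0.075,"ty":-0.007,"tz":0,"yaw":0,"gripper":0}
  ]
}}

```text
time_s: 14.28
position: [0.4599, 0.2207, 0.2327]
tcp_rot: [0.0, 0.617, 0.787, 0.001]
wrist_force: [0.0, 0.1, -2.3]
opening: 0.0239
finger_force: 59.5
```

{"name": "servo_tool", "arguments": {
  "deltas": [
    {"tx":-0.075,"ty":-0.008,"tz":0,"yaw":0,"gripper":0},
    {"tx":-0.075,"ty":-0.008,"tz":0,"yaw":0,"gripper":0},
    {"tx":-0.075,"ty":-0.008,"tz":0,"yaw":0,"gripper":0},
    {"tx":-0.075,"ty":-0.008,"tz":0,"yaw":0,"gripper":0},
    {"tx":-0.075,"ty":-0.008,"tz":0,"yaw":0,"gripper":0},
    {"tx":-0.075,"ty":-0.008,"tz":0,"yaw":0,"gripper":0},
    {"tx":-0.075,"ty":-0.008,"tz":0,"yaw":0,"gripper":0},
    {"tx":-0.075,"ty":-0.008,"tz":0,"yaw":0,"gripper":0}
  ]
}}

```text
time_s: 14.95
position: [0.4993, -0.0794, 0.232]
tcp_rot: [-0.0, 0.618, 0.786, 0.0]
wrist_force: [2.1, -0.3, -1.6]
opening: 0.0247
finger_force: 59.5
```

{"name": "servo_tool", "arguments": {
  "deltas": [
    {"tx":-0.045,"ty":-0.005,"tz":0,"yaw":0,"gripper":0},
    {"tx":-0.02,"ty":0,"tz":0,"yaw":0,"gripper":0},
    {"tx":0,"ty":0,"tz":0,"yaw":0,"gripper":0},
    {"tx":0,"ty":0,"tz":0,"yaw":0,"gripper":0},
    {"tx":0,"ty":0,"tz":0,"yaw":0,"gripper":0}
  ]
}}

```text
time_s: 15.37
position: [0.5046, -0.1084, 0.2318]
tcp_rot: [-0.001, 0.618, 0.786, 0.0]
wrist_force: [-0.2, 0.3, -2.4]
opening: 0.0244
finger_force: 59.4
```

```bash
cat > put.py <<'E'
# held piece against its place; args: world target x y, TCP z when placed, picture name
from h import *
import sys
x,y,z=map(float,sys.argv[1:4]); to(x,y,z,103.45)
C=np.array([.5158,-.0498]); a=np.radians(13.45); X=np.array([np.cos(a),np.sin(a)]); Y=np.array([-X[1],X[0]])
for n in("top","side"):
    R,t,_=tcp(); w,p=cloud(n); cv2.imwrite(f"pics/{sys.argv[4]}_{n}.png",p["frame"][:,:,::-1])
    P=(w.reshape(-1,3)-t)@R; m=(abs(P[:,0])<.05)&(abs(P[:,1])<.05)&(P[:,2]>.018)&(P[:,2]<.085); P=P[m]
    if len(P)>20:
        q=[ (np.round(np.percentile(P[(P[:,2]>l)&(P[:,2]<l+.02)][:,:2],[1,99],axis=0).T*1000,1).tolist() if ((P[:,2]>l)&(P[:,2]<l+.02)).sum()>10 else None) for l in(.02,.045,.065)]
        print(n,"held xy extent by height",q,"lowest",np.percentile(P[:,2],99.5))
print("tcp in box",(t[:2]-C)@X,(t[:2]-C)@Y,tcp()[2]["finger_force"])
E
python3 put.py .5050 -.1120 .0943 f
```

```text
t 15.37 pos [ 0.5046 -0.1084  0.2318] yaw 103.67 | yaw units 0.0006 shift units [-0.0072 -0.0008  0.2751] rows 4
side held xy extent by height [[[-0.4, 29.3], [-25.6, 25.7]], [[5.6, 29.8], [-26.4, 24.7]], [[3.1, 28.9], [-26.4, 24.4]]] lowest 0.08382947509933705
tcp in box -0.02445646384689299 -0.05428961331519892 59.43571329116821
```

{"name": "servo_tool", "arguments": {
  "deltas": [
    {"tx":-0.005,"ty":0,"tz":0.05,"yaw":0,"gripper":0},
    {"tx":0,"ty":0,"tz":0.05,"yaw":0,"gripper":0},
    {"tx":0,"ty":0,"tz":0.04,"yaw":0,"gripper":0},
    {"tx":0,"ty":0,"tz":0,"yaw":0,"gripper":0},
    {"tx":0,"ty":0,"tz":0,"yaw":0,"gripper":0},
    {"tx":0,"ty":0,"tz":0,"yaw":0,"gripper":0}
  ]
}}

```text
time_s: 15.97
position: [0.5063, -0.1121, 0.1633]
tcp_rot: [0.001, 0.618, 0.786, 0.0]
wrist_force: [-0.2, 0.1, -1.9]
opening: 0.0245
finger_force: 59.3
```

```bash
python3 put.py .5050 -.1120 .0943 f2
```

```text
t 15.97 pos [ 0.5063 -0.1121  0.1633] yaw 103.67 | yaw units 0.0006 shift units [ 0.0008 -0.0026  0.138 ] rows 2
side held xy extent by height [[[-1.8, 29.5], [-25.7, 26.3]], [[5.1, 29.8], [-26.1, 25.5]], [[-11.1, 45.8], [-26.0, 33.5]]] lowest 0.08477035538440127
tcp in box -0.023466922937570477 -0.05877577233956972 59.300315380096436
```

{"name": "servo_tool", "arguments": {
  "deltas": [
    {"tx":0,"ty":-0.003,"tz":0.02,"yaw":0,"gripper":0},
    {"tx":0,"ty":0,"tz":0.02,"yaw":0,"gripper":0},
    {"tx":0,"ty":0,"tz":0.02,"yaw":0,"gripper":0},
    {"tx":0,"ty":0,"tz":0.02,"yaw":0,"gripper":0},
    {"tx":0,"ty":0,"tz":0.02,"yaw":0,"gripper":0},
    {"tx":0,"ty":0,"tz":0.02,"yaw":0,"gripper":0},
    {"tx":0,"ty":0,"tz":0.01,"yaw":0,"gripper":0},
    {"tx":0,"ty":0,"tz":0,"yaw":0,"gripper":0}
  ]
}}

```text
time_s: 16.73
position: [0.5032, -0.1125, 0.0953]
tcp_rot: [-0.001, 0.618, 0.786, -0.0]
wrist_force: [-0.1, -0.5, -1.9]
opening: 0.024
finger_force: 59.7
```

{"name": "servo_tool", "arguments": {
  "deltas": [
    {"tx":0,"ty":0,"tz":0.003,"yaw":0,"gripper":0},
    {"tx":0,"ty":0,"tz":0,"yaw":0,"gripper":0}
  ]
}}

```text
time_s: 16.9
position: [0.5043, -0.1129, 0.0955]
tcp_rot: [0.0, 0.618, 0.786, 0.0]
wrist_force: [-0.1, 0.5, -1.5]
opening: 0.0242
finger_force: 59.7
```

{"name": "servo_tool", "arguments": {
  "deltas": [
    {"tx":0,"ty":0,"tz":0.003,"yaw":0,"gripper":0},
    {"tx":0,"ty":0,"tz":0,"yaw":0,"gripper":0},
    {"tx":0,"ty":0,"tz":0,"yaw":0,"gripper":0.5},
    {"tx":0,"ty":0,"tz":0,"yaw":0,"gripper":0.5},
    {"tx":0,"ty":0,"tz":0,"yaw":0,"gripper":0.5},
    {"tx":0,"ty":0,"tz":-0.04,"yaw":0,"gripper":0.5},
    {"tx":0,"ty":0,"tz":-0.08,"yaw":0,"gripper":0.5},
    {"tx":0,"ty":0,"tz":-0.07,"yaw":0,"gripper":0.5}
  ]
}}

```text
time_s: 17.57
position: [0.5034, -0.1126, 0.1898]
tcp_rot: [-0.001, 0.618, 0.786, -0.0]
wrist_force: [0.6, -0.7, 0.2]
opening: 0.0426
finger_force: 0.0
```

{"name": "servo_tool", "arguments": {
  "deltas": [
    {"tx":0.072,"ty":0.006,"tz":0,"yaw":0,"gripper":0.65},
    {"tx":0.072,"ty":0.006,"tz":0,"yaw":0,"gripper":0.65},
    {"tx":0.072,"ty":0.006,"tz":0,"yaw":0,"gripper":0.65},
    {"tx":0.072,"ty":0.006,"tz":0,"yaw":0,"gripper":0.65},
    {"tx":0.072,"ty":0.006,"tz":0,"yaw":0,"gripper":0.65},
    {"tx":0.072,"ty":0.006,"tz":0,"yaw":0,"gripper":0.65},
    {"tx":0.072,"ty":0.006,"tz":0,"yaw":0,"gripper":0.65},
    {"tx":0.072,"ty":0.006,"tz":0,"yaw":0,"gripper":0.65}
  ]
}}

```text
time_s: 18.23
position: [0.4592, 0.1743, 0.1895]
tcp_rot: [0.0, 0.618, 0.786, 0.0]
wrist_force: [0.7, -0.0, -0.7]
opening: 0.0556
finger_force: 0.0
```

{"name": "servo_tool", "arguments": {
  "deltas": [
    {"tx":0.072,"ty":0.006,"tz":0,"yaw":0,"gripper":0.65},
    {"tx":0.072,"ty":0.006,"tz":0,"yaw":0,"gripper":0.65},
    {"tx":0,"ty":0,"tz":0,"yaw":0,"gripper":0.65},
    {"tx":0,"ty":0,"tz":0,"yaw":0,"gripper":0.65},
    {"tx":0,"ty":0,"tz":0,"yaw":0,"gripper":0.65}
  ]
}}

```text
time_s: 18.65
position: [0.4485, 0.244, 0.1891]
tcp_rot: [0.0, 0.618, 0.786, -0.0]
wrist_force: [-0.5, -0.3, -0.4]
opening: 0.0553
finger_force: 0.0
```

```bash
cat >> pre.py <<'E'
d=np.array(r[0])/1000-t[:2]; print("to stopper, units tx %.4f ty %.4f"%tuple((d@R[:2,:2])/.5))
E
python3 pre.py .449 .2445 g; python3 m4.py g2 side
```

```text
1662 [448.8 244.1] 13.1 z [0.1081911  0.11760017]
t 18.7 pos [0.4487 0.2434 0.189 ] yaw 103.59 | yaw units 0.0004 shift units [0.0021 0.0011 0.2081] rows 3
to stopper, units tx 0.0013 ty 0.0005
side divider: box x [-0.0489 -0.014   0.0097] y -0.09155176784501479 0.09279576202873134 top z [0.069  0.0798 0.0923] slope 0.2580531090707543
side top 73 [443.2 161.9] [10.2 19.9] z 0.1112
side top 274 [448.1 246.4] [24.6 25.9] z 0.1174
side top 173 [ 503.5 -110.6] [26.2 25.1] z 0.1235
side top 144 [521.9 248.1] [20.7 19.5] z 0.1132
side top 97 [620.8 159. ] [11.8 26.5] z 0.1176
side top 141 [626.2 254.5] [20.4 20.6] z 0.1117
```

{"name": "servo_tool", "arguments": {
  "deltas": [
    {"tx":0.001,"ty":0.0005,"tz":0.05,"yaw":0,"gripper":0.65},
    {"tx":0,"ty":0,"tz":0.05,"yaw":0,"gripper":0.65},
    {"tx":0,"ty":0,"tz":0.05,"yaw":0,"gripper":0.65},
    {"tx":0,"ty":0,"tz":0.05,"yaw":0,"gripper":0.5},
    {"tx":0,"ty":0,"tz":0,"yaw":0,"gripper":0.5},
    {"tx":0,"ty":0,"tz":0,"yaw":0,"gripper":0},
    {"tx":0,"ty":0,"tz":0,"yaw":0,"gripper":0},
    {"tx":0,"ty":0,"tz":0,"yaw":0,"gripper":0}
  ]
}}

```text
time_s: 19.42
position: [0.45, 0.2445, 0.0906]
tcp_rot: [0.001, 0.619, 0.786, 0.001]
wrist_force: [0.4, 0.6, -0.5]
opening: 0.0244
finger_force: 58.8
```

{"name": "servo_tool", "arguments": {
  "deltas": [
    {"tx":0,"ty":0,"tz":0,"yaw":0,"gripper":0},
    {"tx":0,"ty":0,"tz":0,"yaw":0,"gripper":0},
    {"tx":0,"ty":0,"tz":0,"yaw":0,"gripper":0}
  ]
}}

```text
time_s: 19.67
position: [0.449, 0.2448, 0.0898]
tcp_rot: [0.0, 0.618, 0.786, 0.001]
wrist_force: [0.7, 0.5, -1.7]
opening: 0.0241
finger_force: 58.8
```

{"name": "servo_tool", "arguments": {
  "deltas": [
    {"tx":0,"ty":0,"tz":-0.03,"yaw":0,"gripper":0},
    {"tx":0,"ty":0,"tz":-0.06,"yaw":0,"gripper":0},
    {"tx":0,"ty":0,"tz":-0.07,"yaw":0,"gripper":0},
    {"tx":0,"ty":0,"tz":-0.07,"yaw":0,"gripper":0},
    {"tx":-0.03,"ty":-0.003,"tz":-0.06,"yaw":0,"gripper":0},
    {"tx":-0.06,"ty":-0.006,"tz":0,"yaw":0,"gripper":0},
    {"tx":-0.075,"ty":-0.007,"tz":0,"yaw":0,"gripper":0},
    {"tx":-0.075,"ty":-0.007,"tz":0,"yaw":0,"gripper":0}
  ]
}}

```text
time_s: 20.33
position: [0.4658, 0.1247, 0.2352]
tcp_rot: [0.001, 0.617, 0.787, 0.001]
wrist_force: [1.2, 0.6, -2.1]
opening: 0.0242
finger_force: 59.4
```

{"name": "servo_tool", "arguments": {
  "deltas": [
    {"tx":-0.075,"ty":-0.007,"tz":0,"yaw":0,"gripper":0},
    {"tx":-0.075,"ty":-0.007,"tz":0,"yaw":0,"gripper":0},
    {"tx":-0.075,"ty":-0.007,"tz":0,"yaw":0,"gripper":0},
    {"tx":-0.075,"ty":-0.007,"tz":0,"yaw":0,"gripper":0},
    {"tx":-0.06,"ty":-0.006,"tz":0,"yaw":0,"gripper":0},
    {"tx":0,"ty":0,"tz":0,"yaw":0,"gripper":0},
    {"tx":0,"ty":0,"tz":0,"yaw":0,"gripper":0},
    {"tx":0,"ty":0,"tz":0,"yaw":0,"gripper":0}
  ]
}}

```text
time_s: 21.0
position: [0.4912, -0.0533, 0.234]
tcp_rot: [-0.0, 0.619, 0.786, 0.0]
wrist_force: [0.0, 0.9, -0.8]
opening: 0.0244
finger_force: 59.3
```

```bash
python3 put.py .4915 -.0556 .095 h
```

```text
t 21.0 pos [ 0.4912 -0.0533  0.234 ] yaw 103.57 | yaw units 0.0003 shift units [-0.0047 -0.0006  0.278 ] rows 4
side held xy extent by height [[[2.5, 30.6], [-25.0, 27.8]], [[3.3, 31.2], [-25.9, 26.3]], [[4.1, 30.5], [-25.6, 26.6]]] lowest 0.0845181229503422
tcp in box -0.024596201640491446 0.0028880143656903378 59.3471896648407
```

{"name": "servo_tool", "arguments": {
  "deltas": [
    {"tx":-0.005,"ty":0,"tz":0.05,"yaw":0,"gripper":0},
    {"tx":0,"ty":0,"tz":0.05,"yaw":0,"gripper":0},
    {"tx":0,"ty":0,"tz":0.04,"yaw":0,"gripper":0},
    {"tx":0,"ty":0,"tz":0,"yaw":0,"gripper":0},
    {"tx":0,"ty":0,"tz":0,"yaw":0,"gripper":0},
    {"tx":0,"ty":0,"tz":0,"yaw":0,"gripper":0}
  ]
}}

```text
time_s: 21.6
position: [0.4929, -0.0555, 0.1652]
tcp_rot: [0.001, 0.618, 0.786, 0.0]
wrist_force: [0.3, 0.5, -0.3]
opening: 0.0243
finger_force: 59.3
```

```bash
python3 put.py .4915 -.0556 .096 h2
```

```text
t 21.6 pos [ 0.4929 -0.0555  0.1652] yaw 103.69 | yaw units 0.0007 shift units [ 0.0005 -0.0028  0.1385] rows 2
side held xy extent by height [[[4.4, 30.8], [-25.0, 26.7]], [[3.7, 31.9], [-25.8, 27.5]], [[-49.0, 35.2], [-25.2, 32.1]]] lowest 0.08482112103934662
tcp in box -0.02334143830185027 -0.0006108672070730391 59.31993305683136
```

Next: finish lowering, release, and move on to the square bottle with the tool yaw about +10°.

{"name": "servo_tool", "arguments": {
  "deltas": [
    {"tx":0,"ty":-0.003,"tz":0.02,"yaw":0,"gripper":0},
    {"tx":0,"ty":0,"tz":0.02,"yaw":0,"gripper":0},
    {"tx":0,"ty":0,"tz":0.02,"yaw":0,"gripper":0},
    {"tx":0,"ty":0,"tz":0.02,"yaw":0,"gripper":0},
    {"tx":0,"ty":0,"tz":0.02,"yaw":0,"gripper":0},
    {"tx":0,"ty":0,"tz":0.02,"yaw":0,"gripper":0},
    {"tx":0,"ty":0,"tz":0.014,"yaw":0,"gripper":0},
    {"tx":0,"ty":0,"tz":0,"yaw":0,"gripper":0}
  ]
}}

```text
time_s: 22.37
position: [0.4898, -0.0563, 0.0954]
tcp_rot: [-0.001, 0.618, 0.786, -0.001]
wrist_force: [0.1, -0.3, -1.6]
opening: 0.024
finger_force: 61.2
```

{"name": "servo_tool", "arguments": {
  "deltas": [
    {"tx":0,"ty":0,"tz":0.003,"yaw":0,"gripper":0},
    {"tx":0,"ty":0,"tz":0,"yaw":0,"gripper":0}
  ]
}}

```text
time_s: 22.53
position: [0.4907, -0.0564, 0.0951]
tcp_rot: [-0.0, 0.618, 0.786, -0.0]
wrist_force: [-0.2, -0.4, -2.4]
opening: 0.024
finger_force: 61.2
```

{"name": "servo_tool", "arguments": {
  "deltas": [
    {"tx":0,"ty":0,"tz":0,"yaw":0,"gripper":0.5},
    {"tx":0,"ty":0,"tz":0,"yaw":0,"gripper":0.5},
    {"tx":0,"ty":0,"tz":0,"yaw":0,"gripper":0.5},
    {"tx":0,"ty":0,"tz":-0.04,"yaw":0,"gripper":0.5},
    {"tx":0,"ty":0,"tz":-0.08,"yaw":0,"gripper":0.5},
    {"tx":0,"ty":0,"tz":-0.07,"yaw":0,"gripper":0.5},
    {"tx":0,"ty":0,"tz":0,"yaw":-0.0139,"gripper":0.65},
    {"tx":0,"ty":0,"tz":0,"yaw":-0.0139,"gripper":0.65}
  ]
}}

```text
time_s: 23.2
position: [0.4926, -0.057, 0.1938]
tcp_rot: [0.003, 0.546, 0.838, 0.001]
wrist_force: [-0.3, 0.1, -1.1]
opening: 0.0554
finger_force: 0.0
```

{"name": "servo_tool", "arguments": {
  "deltas": [
    {"tx":0.04,"ty":0.0567,"tz":0,"yaw":0,"gripper":0.65},
    {"tx":0.04,"ty":0.0567,"tz":0,"yaw":0,"gripper":0.65},
    {"tx":0.04,"ty":0.0567,"tz":0,"yaw":0,"gripper":0.65},
    {"tx":0.04,"ty":0.0567,"tz":0,"yaw":0,"gripper":0.65},
    {"tx":0.04,"ty":0.0567,"tz":0,"yaw":0,"gripper":0.65},
    {"tx":0.04,"ty":0.0567,"tz":0,"yaw":0,"gripper":0.65},
    {"tx":0.04,"ty":0.0567,"tz":0,"yaw":0,"gripper":0.65},
    {"tx":0,"ty":0,"tz":0,"yaw":0,"gripper":0.65}
  ]
}}

```text
time_s: 23.87
position: [0.6188, 0.1567, 0.1904]
tcp_rot: [0.0, 0.546, 0.838, 0.002]
wrist_force: [-0.7, -0.7, 0.7]
opening: 0.0556
finger_force: 0.0
```

{"name": "servo_tool", "arguments": {
  "deltas": [
    {"tx":0,"ty":0,"tz":0,"yaw":0,"gripper":0.65},
    {"tx":0,"ty":0,"tz":0,"yaw":0,"gripper":0.65}
  ]
}}

```text
time_s: 24.03
position: [0.616, 0.1512, 0.1903]
tcp_rot: [-0.0, 0.547, 0.837, -0.0]
wrist_force: [-0.0, 0.1, -0.1]
opening: 0.0555
finger_force: 0.0
```

```bash
cat >> pre.py <<'E'
for b in blobs(w,.06,.074,(x-.05,x+.05,y-.05,y+.05),60):
    r=cv2.minAreaRect((b[:,:2]*1000).astype(np.float32)); print("body",len(b),r)
E
python3 pre.py .617 .151 i; python3 m4.py i2 top,side
```

```text
1735 [617.6 150.7] 13.3 z [0.1083495  0.11761321]
t 24.08 pos [0.6159 0.1507 0.1905] yaw 113.60 | yaw units 0.0282 shift units [2.00e-04 2.20e-03 2.11e-01] rows 3
to stopper, units tx -0.0012 ty 0.0031
body 2587 ((617.6856689453125, 150.80630493164062), (50.140769958496094, 50.525123596191406), 23.422340393066406)
top divider: box x [-0.0501 -0.0211  0.0084] y -0.09107597267348584 0.09446569946997313 top z [0.0721 0.0802 0.0887] slope 0.11286771722859709
top top 90 [448.1 160.7] [18.4 19.9] z 0.1127
top top 130 [489.1 -55.9] [24.7 22.7] z 0.1245
top top 128 [ 503.  -112.8] [24.4 22.6] z 0.1242
top top 13 [521.8 236.6] [ 2.6 12.4] z 0.1099
top top 120 [617.5 149.3] [26.3 21.2] z 0.1181
side divider: box x [-0.05   -0.0219  0.0094] y -0.09179788227748222 0.0978607998593524 top z [0.0687 0.08   0.0929] slope 0.12774168812950276
side top 138 [447.5 163.5] [19.7 20.4] z 0.1113
side top 188 [489.5 -53. ] [26.2 26.5] z 0.1238
side top 170 [ 503.6 -110.1] [24.9 24.6] z 0.1237
side top 148 [522.3 248.1] [19.4 20. ] z 0.1131
side top 210 [617.2 152.9] [25.5 27.7] z 0.1176
side top 142 [626.3 254.1] [20.4 19.8] z 0.1117
```

{"name": "servo_tool", "arguments": {
  "deltas": [
    {"tx":-0.001,"ty":0.003,"tz":0.05,"yaw":0,"gripper":0.65},
    {"tx":0,"ty":0,"tz":0.05,"yaw":0,"gripper":0.65},
    {"tx":0,"ty":0,"tz":0.05,"yaw":0,"gripper":0.65},
    {"tx":0,"ty":0,"tz":0.054,"yaw":0,"gripper":0.5},
    {"tx":0,"ty":0,"tz":0,"yaw":0,"gripper":0.5},
    {"tx":0,"ty":0,"tz":0,"yaw":0,"gripper":0},
    {"tx":0,"ty":0,"tz":0,"yaw":0,"gripper":0},
    {"tx":0,"ty":0,"tz":0,"yaw":0,"gripper":0}
  ]
}}

```text
time_s: 24.85
position: [0.6192, 0.1512, 0.0906]
tcp_rot: [0.001, 0.548, 0.837, 0.001]
wrist_force: [0.5, -0.4, -2.5]
opening: 0.0241
finger_force: 58.9
```

{"name": "servo_tool", "arguments": {
  "deltas": [
    {"tx":0,"ty":0,"tz":0,"yaw":0,"gripper":0},
    {"tx":0,"ty":0,"tz":0,"yaw":0,"gripper":0},
    {"tx":0,"ty":0,"tz":0,"yaw":0,"gripper":0}
  ]
}}

```text
time_s: 25.1
position: [0.6183, 0.1516, 0.0893]
tcp_rot: [0.0, 0.547, 0.837, 0.0]
wrist_force: [-0.3, 0.2, -2.6]
opening: 0.0243
finger_force: 58.9
```

{"name": "servo_tool", "arguments": {
  "deltas": [
    {"tx":0,"ty":0,"tz":-0.03,"yaw":0,"gripper":0},
    {"tx":0,"ty":0,"tz":-0.06,"yaw":0,"gripper":0},
    {"tx":0,"ty":0,"tz":-0.07,"yaw":0,"gripper":0},
    {"tx":0,"ty":0,"tz":-0.07,"yaw":0,"gripper":0},
    {"tx":0,"ty":0,"tz":-0.06,"yaw":0.0139,"gripper":0},
    {"tx":0,"ty":0,"tz":0,"yaw":0.0138,"gripper":0},
    {"tx":-0.0277,"ty":-0.0418,"tz":0,"yaw":0,"gripper":0},
    {"tx":-0.0377,"ty":-0.0568,"tz":0,"yaw":0,"gripper":0}
  ]
}}

```text
time_s: 25.77
position: [0.5787, 0.1091, 0.2342]
tcp_rot: [0.001, 0.617, 0.787, 0.001]
wrist_force: [0.7, -0.5, -2.7]
opening: 0.024
finger_force: 59.8
```

{"name": "servo_tool", "arguments": {
  "deltas": [
    {"tx":-0.0377,"ty":-0.0568,"tz":0,"yaw":0,"gripper":0},
    {"tx":-0.0377,"ty":-0.0568,"tz":0,"yaw":0,"gripper":0},
    {"tx":-0.0377,"ty":-0.0568,"tz":0,"yaw":0,"gripper":0},
    {"tx":-0.0277,"ty":-0.0418,"tz":0,"yaw":0,"gripper":0},
    {"tx":-0.02,"ty":-0.03,"tz":0,"yaw":0,"gripper":0},
    {"tx":0,"ty":0,"tz":0,"yaw":0,"gripper":0},
    {"tx":0,"ty":0,"tz":0,"yaw":0,"gripper":0},
    {"tx":0,"ty":0,"tz":0,"yaw":0,"gripper":0}
  ]
}}

```text
time_s: 26.43
position: [0.4796, 0.0017, 0.234]
tcp_rot: [0.0, 0.618, 0.786, 0.001]
wrist_force: [-0.3, 0.0, -2.2]
opening: 0.0243
finger_force: 59.9
```

```bash
python3 put.py .4780 .0008 .096 j
```

```text
t 26.43 pos [0.4796 0.0017 0.234 ] yaw 103.63 | yaw units 0.0005 shift units [-0.0009 -0.0036  0.2759] rows 4
top held xy extent by height [[[-24.2, -12.0], [-25.0, -1.5]], [[-24.6, -8.0], [-25.4, 4.7]], [[-24.4, -11.3], [-25.0, 6.6]]] lowest 0.08463890435709258
side held xy extent by height [[[-16.3, 29.4], [-23.9, 25.7]], [[-18.1, 29.8], [-24.5, 25.5]], [[-14.1, 28.8], [-24.3, 25.6]]] lowest 0.08443348260855531
tcp in box -0.02303478024423551 0.058648881530075934 59.90228891372681
```

{"name": "servo_tool", "arguments": {
  "deltas": [
    {"tx":0,"ty":-0.004,"tz":0.05,"yaw":0,"gripper":0},
    {"tx":0,"ty":0,"tz":0.05,"yaw":0,"gripper":0},
    {"tx":0,"ty":0,"tz":0.04,"yaw":0,"gripper":0},
    {"tx":0,"ty":0,"tz":0,"yaw":0,"gripper":0},
    {"tx":0,"ty":0,"tz":0,"yaw":0,"gripper":0},
    {"tx":0,"ty":0,"tz":0,"yaw":0,"gripper":0}
  ]
}}

```text
time_s: 27.03
position: [0.4782, 0.0011, 0.1645]
tcp_rot: [0.001, 0.618, 0.786, 0.0]
wrist_force: [-0.2, -0.2, -2.3]
opening: 0.0241
finger_force: 59.8
```

```bash
python3 put.py .4780 .0008 .0955 j2
```

```text
t 27.03 pos [0.4782 0.0011 0.1645] yaw 103.69 | yaw units 0.0007 shift units [-0.0006 -0.0006  0.138 ] rows 2
top held xy extent by height [[[-24.4, -19.2], [-24.9, -13.2]], None, [[-49.6, -20.1], [-24.8, 32.4]]] lowest 0.08490236948366794
side held xy extent by height [[[-14.8, 29.5], [-23.9, 26.3]], [[-18.2, 29.8], [-24.2, 26.7]], [[-34.9, 36.9], [-24.1, 33.3]]] lowest 0.08467593021276013
tcp in box -0.024454718579912053 0.05807048153968636 59.81824994087219
```

{"name": "servo_tool", "arguments": {
  "deltas": [
    {"tx":0,"ty":0,"tz":0.02,"yaw":0,"gripper":0},
    {"tx":0,"ty":0,"tz":0.02,"yaw":0,"gripper":0},
    {"tx":0,"ty":0,"tz":0.02,"yaw":0,"gripper":0},
    {"tx":0,"ty":0,"tz":0.02,"yaw":0,"gripper":0},
    {"tx":0,"ty":0,"tz":0.02,"yaw":0,"gripper":0},
    {"tx":0,"ty":0,"tz":0.02,"yaw":0,"gripper":0},
    {"tx":0,"ty":0,"tz":0.014,"yaw":0,"gripper":0},
    {"tx":0,"ty":0,"tz":0,"yaw":0,"gripper":0}
  ]
}}

```text
time_s: 27.8
position: [0.4764, 0.001, 0.095]
tcp_rot: [-0.001, 0.618, 0.786, -0.001]
wrist_force: [-0.9, -0.9, -1.9]
opening: 0.0241
finger_force: 61.9
```

{"name": "servo_tool", "arguments": {
  "deltas": [
    {"tx":0,"ty":0,"tz":0.002,"yaw":0,"gripper":0},
    {"tx":0,"ty":0,"tz":0,"yaw":0,"gripper":0}
  ]
}}

```text
time_s: 27.97
position: [0.4772, 0.0009, 0.0953]
tcp_rot: [-0.0, 0.618, 0.786, -0.0]
wrist_force: [0.6, -0.7, -2.2]
opening: 0.0239
finger_force: 61.9
```

{"name": "servo_tool", "arguments": {
  "deltas": [
    {"tx":0,"ty":0,"tz":0,"yaw":0,"gripper":0.5},
    {"tx":0,"ty":0,"tz":0,"yaw":0,"gripper":0.5},
    {"tx":0,"ty":0,"tz":0,"yaw":0,"gripper":0.5},
    {"tx":0,"ty":0,"tz":-0.04,"yaw":0,"gripper":0.5},
    {"tx":0,"ty":0,"tz":-0.08,"yaw":0,"gripper":0.5},
    {"tx":0,"ty":0,"tz":-0.07,"yaw":0,"gripper":0.5},
    {"tx":0.065,"ty":0.004,"tz":0,"yaw":0,"gripper":0.65},
    {"tx":0.065,"ty":0.004,"tz":0,"yaw":0,"gripper":0.65}
  ]
}}

```text
time_s: 28.63
position: [0.4681, 0.0643, 0.1937]
tcp_rot: [0.003, 0.62, 0.785, 0.002]
wrist_force: [0.9, 0.3, -0.7]
opening: 0.0557
finger_force: 0.0
```

{"name": "servo_tool", "arguments": {
  "deltas": [
    {"tx":0.065,"ty":0.004,"tz":0,"yaw":0,"gripper":0.65},
    {"tx":0.065,"ty":0.004,"tz":0,"yaw":0,"gripper":0.65},
    {"tx":0.065,"ty":0.004,"tz":0,"yaw":0,"gripper":0.65},
    {"tx":0,"ty":0,"tz":0,"yaw":0,"gripper":0.65},
    {"tx":0,"ty":0,"tz":0,"yaw":0,"gripper":0.65},
    {"tx":0,"ty":0,"tz":0,"yaw":0,"gripper":0.65}
  ]
}}

```text
time_s: 29.13
position: [0.4487, 0.161, 0.1908]
tcp_rot: [0.0, 0.618, 0.786, 0.0]
wrist_force: [0.7, -0.5, 0.2]
opening: 0.0559
finger_force: 0.0
```

```bash
python3 pre.py .4485 .1615 k; python3 m4.py k2 top,side
```

```text
960 [448.4 160.8] 10.5 z [0.10695763 0.11161566]
t 29.18 pos [0.4488 0.1605 0.1907] yaw 103.63 | yaw units 0.0005 shift units [ 2.200e-03 -2.000e-04  2.114e-01] rows 3
to stopper, units tx 0.0007 ty -0.0007
body 776 ((447.98272705078125, 162.91661071777344), (39.50225830078125, 34.85525131225586), 11.905317306518555)
top divider: box x [-0.0504 -0.0242  0.0082] y -0.09101433903300067 0.09459516657706302 top z [0.0706 0.0791 0.0882] slope -0.0006774039248357294
top top 90 [448.3 160. ] [18.5 20.4] z 0.1121
top top 139 [476.3   1.6] [25.3 24.2] z 0.1241
top top 129 [489.1 -55.9] [24.4 22.5] z 0.1242
top top 127 [ 502.9 -112.8] [24.8 22.6] z 0.1246
top top 89 [626.3 251.3] [19.2 19.9] z 0.1128
side divider: box x [-0.0514 -0.0358  0.0084] y -0.07817727541135594 0.0966105657449234 top z [0.0686 0.0775 0.0934] slope 0.10983522859815774
side top 136 [447.8 163.5] [18.3 22.2] z 0.1118
side top 102 [474.5   2.5] [18.4 26.5] z 0.1236
side top 86 [487.7 -53.7] [23.1 25.8] z 0.1240
side top 176 [ 503.6 -109.9] [24.6 26.2] z 0.1234
side top 148 [522.7 248.7] [19.6 21.1] z 0.1132
side top 142 [626.6 253.9] [20.  19.8] z 0.1116
```

{"name": "servo_tool", "arguments": {
  "deltas": [
    {"tx":0.001,"ty":-0.001,"tz":0.05,"yaw":0,"gripper":0.65},
    {"tx":0,"ty":0,"tz":0.05,"yaw":0,"gripper":0.65},
    {"tx":0,"ty":0,"tz":0.05,"yaw":0,"gripper":0.65},
    {"tx":0,"ty":0,"tz":0.062,"yaw":0,"gripper":0.5},
    {"tx":0,"ty":0,"tz":0,"yaw":0,"gripper":0.5},
    {"tx":0,"ty":0,"tz":0,"yaw":0,"gripper":0},
    {"tx":0,"ty":0,"tz":0,"yaw":0,"gripper":0},
    {"tx":0,"ty":0,"tz":0,"yaw":0,"gripper":0}
  ]
}}

```text
time_s: 29.95
position: [0.4494, 0.1614, 0.0862]
tcp_rot: [0.001, 0.618, 0.786, 0.001]
wrist_force: [-0.2, 0.2, -1.4]
opening: 0.0192
finger_force: 58.6
```

{"name": "servo_tool", "arguments": {
  "deltas": [
    {"tx":0,"ty":0,"tz":0,"yaw":0,"gripper":0},
    {"tx":0,"ty":0,"tz":0,"yaw":0,"gripper":0},
    {"tx":0,"ty":0,"tz":0,"yaw":0,"gripper":0},
    {"tx":0,"ty":0,"tz":0,"yaw":0,"gripper":0}
  ]
}}

```text
time_s: 30.28
position: [0.4486, 0.1617, 0.0855]
tcp_rot: [0.001, 0.618, 0.786, 0.001]
wrist_force: [-0.4, 0.1, 4.6]
opening: 0.0194
finger_force: 59.0
```

{"name": "servo_tool", "arguments": {
  "deltas": [
    {"tx":0,"ty":0,"tz":-0.03,"yaw":0,"gripper":0},
    {"tx":0,"ty":0,"tz":-0.06,"yaw":0,"gripper":0},
    {"tx":0,"ty":0,"tz":-0.07,"yaw":0,"gripper":0},
    {"tx":0,"ty":0,"tz":-0.07,"yaw":0,"gripper":0},
    {"tx":-0.03,"ty":0.005,"tz":-0.06,"yaw":0,"gripper":0},
    {"tx":-0.06,"ty":0.01,"tz":0,"yaw":0,"gripper":0},
    {"tx":-0.075,"ty":0.013,"tz":0,"yaw":0,"gripper":0},
    {"tx":-0.075,"ty":0.013,"tz":0,"yaw":0,"gripper":0}
  ]
}}

```text
time_s: 30.95
position: [0.4965, 0.0492, 0.2306]
tcp_rot: [0.001, 0.617, 0.787, 0.001]
wrist_force: [0.9, 0.3, -1.6]
opening: 0.0193
finger_force: 59.1
```

{"name": "servo_tool", "arguments": {
  "deltas": [
    {"tx":-0.075,"ty":0.013,"tz":0,"yaw":0,"gripper":0},
    {"tx":-0.075,"ty":0.013,"tz":0,"yaw":0,"gripper":0},
    {"tx":-0.075,"ty":0.013,"tz":0,"yaw":0,"gripper":0},
    {"tx":-0.06,"ty":0.01,"tz":0,"yaw":0,"gripper":0},
    {"tx":-0.03,"ty":0.006,"tz":0,"yaw":0,"gripper":0},
    {"tx":0,"ty":0,"tz":0,"yaw":0,"gripper":0},
    {"tx":0,"ty":0,"tz":0,"yaw":0,"gripper":0},
    {"tx":0,"ty":0,"tz":0,"yaw":0,"gripper":0}
  ]
}}

```text
time_s: 31.62
position: [0.5593, -0.0955, 0.2292]
tcp_rot: [-0.001, 0.618, 0.786, 0.0]
wrist_force: [-0.4, 0.8, -1.2]
opening: 0.0192
finger_force: 59.0
```

```bash
python3 put.py .5604 -.0988 .092 l
```

```text
t 31.62 pos [ 0.5593 -0.0955  0.2292] yaw 103.68 | yaw units 0.0006 shift units [-0.0069  0.0005  0.2745] rows 4
top held xy extent by height [None, None, None] lowest 0.07615341288756339
side held xy extent by height [[[-3.6, 23.3], [-19.0, 20.6]], [[0.9, 23.5], [-19.0, 17.5]], [[-4.8, 22.1], [-18.2, 18.5]]] lowest 0.08300405635090574
tcp in box 0.031802237889885225 -0.054301173655194664 58.95828187465668
```

{"name": "servo_tool", "arguments": {
  "deltas": [
    {"tx":-0.006,"ty":0,"tz":0.05,"yaw":0,"gripper":0},
    {"tx":0,"ty":0,"tz":0.05,"yaw":0,"gripper":0},
    {"tx":0,"ty":0,"tz":0.04,"yaw":0,"gripper":0},
    {"tx":0,"ty":0,"tz":0,"yaw":0,"gripper":0},
    {"tx":0,"ty":0,"tz":0,"yaw":0,"gripper":0},
    {"tx":0,"ty":0,"tz":0,"yaw":0,"gripper":0}
  ]
}}

```text
time_s: 32.22
position: [0.5614, -0.0992, 0.161]
tcp_rot: [0.001, 0.618, 0.786, 0.0]
wrist_force: [1.3, 1.1, -1.7]
opening: 0.0194
finger_force: 58.9
```

```bash
python3 put.py .5604 -.0988 .0915 l2
```

```text
t 32.22 pos [ 0.5614 -0.0992  0.161 ] yaw 103.71 | yaw units 0.0007 shift units [ 0.0013 -0.0018  0.1389] rows 2
top held xy extent by height [None, None, [[11.6, 49.3], [-49.7, -10.1]]] lowest 0.08482586325336798
side held xy extent by height [[[-0.4, 23.1], [-48.5, 18.0]], [[2.9, 23.6], [-49.7, 18.0]], [[-26.5, 47.9], [-47.5, 18.9]]] lowest 0.08402973549062967
tcp in box 0.033142346435177404 -0.059039329238009086 58.939164876937866
```

{"name": "servo_tool", "arguments": {
  "deltas": [
    {"tx":0.001,"ty":-0.002,"tz":0.02,"yaw":0,"gripper":0},
    {"tx":0,"ty":0,"tz":0.02,"yaw":0,"gripper":0},
    {"tx":0,"ty":0,"tz":0.02,"yaw":0,"gripper":0},
    {"tx":0,"ty":0,"tz":0.02,"yaw":0,"gripper":0},
    {"tx":0,"ty":0,"tz":0.02,"yaw":0,"gripper":0},
    {"tx":0,"ty":0,"tz":0.02,"yaw":0,"gripper":0},
    {"tx":0,"ty":0,"tz":0.014,"yaw":0,"gripper":0},
    {"tx":0,"ty":0,"tz":0,"yaw":0,"gripper":0}
  ]
}}

```text
time_s: 32.98
position: [0.5593, -0.0994, 0.0912]
tcp_rot: [-0.001, 0.618, 0.786, -0.0]
wrist_force: [-0.3, -0.1, -0.6]
opening: 0.0192
finger_force: 61.0
```

{"name": "servo_tool", "arguments": {
  "deltas": [
    {"tx":0,"ty":0,"tz":0.003,"yaw":0,"gripper":0},
    {"tx":0,"ty":0,"tz":0,"yaw":0,"gripper":0}
  ]
}}

```text
time_s: 33.15
position: [0.5597, -0.0995, 0.0908]
tcp_rot: [-0.0, 0.618, 0.786, -0.0]
wrist_force: [0.0, -0.2, -1.2]
opening: 0.0189
finger_force: 61.1
```

{"name": "servo_tool", "arguments": {
  "deltas": [
    {"tx":0,"ty":0,"tz":0,"yaw":0,"gripper":0.4},
    {"tx":0,"ty":0,"tz":0,"yaw":0,"gripper":0.4},
    {"tx":0,"ty":0,"tz":0,"yaw":0,"gripper":0.4},
    {"tx":0,"ty":0,"tz":-0.04,"yaw":0,"gripper":0.4},
    {"tx":0,"ty":0,"tz":-0.08,"yaw":0,"gripper":0.4},
    {"tx":0,"ty":0,"tz":-0.08,"yaw":0,"gripper":0.5},
    {"tx":0.0767,"ty":0.0098,"tz":0,"yaw":0,"gripper":0.6},
    {"tx":0.0767,"ty":0.0098,"tz":0,"yaw":0,"gripper":0.6}
  ]
}}

```text
time_s: 33.82
position: [0.5534, -0.024, 0.1945]
tcp_rot: [0.004, 0.62, 0.785, 0.002]
wrist_force: [0.8, 0.9, -1.1]
opening: 0.0515
finger_force: 0.0
```

{"name": "servo_tool", "arguments": {
  "deltas": [
    {"tx":0.0767,"ty":0.0098,"tz":0,"yaw":0,"gripper":0.6},
    {"tx":0.0767,"ty":0.0098,"tz":0,"yaw":0,"gripper":0.6},
    {"tx":0.0767,"ty":0.0098,"tz":0,"yaw":0,"gripper":0.6},
    {"tx":0.0767,"ty":0.0098,"tz":0,"yaw":0,"gripper":0.6},
    {"tx":0.0767,"ty":0.0098,"tz":0,"yaw":0,"gripper":0.6},
    {"tx":0.0767,"ty":0.0098,"tz":0,"yaw":0,"gripper":0.6},
    {"tx":0.0767,"ty":0.0098,"tz":0,"yaw":0,"gripper":0.6},
    {"tx":0,"ty":0,"tz":0,"yaw":0,"gripper":0.6}
  ]
}}

```text
time_s: 34.48
position: [0.5195, 0.2529, 0.1913]
tcp_rot: [-0.001, 0.616, 0.788, 0.002]
wrist_force: [0.2, -0.7, 0.4]
opening: 0.0509
finger_force: 0.0
```

{"name": "servo_tool", "arguments": {
  "deltas": [
    {"tx":0,"ty":0,"tz":0,"yaw":0,"gripper":0.6},
    {"tx":0,"ty":0,"tz":0,"yaw":0,"gripper":0.6}
  ]
}}

```text
time_s: 34.65
position: [0.521, 0.2462, 0.191]
tcp_rot: [0.0, 0.618, 0.786, -0.0]
wrist_force: [-0.6, -0.8, -0.4]
opening: 0.0512
finger_force: 0.0
```

```bash
python3 pre.py .5225 .2465 n; python3 m4.py n2 top,side
```

```text
937 [523.3 245.6] 10.5 z [0.10672641 0.11345198]
t 34.7 pos [0.5212 0.2455 0.191 ] yaw 103.62 | yaw units 0.0005 shift units [0.0014 0.003  0.212 ] rows 3
to stopper, units tx -0.0008 ty 0.0042
top divider: box x [-0.0501 -0.0188  0.0356] y -0.09103066942791557 0.09443651187297153 top z [0.0713 0.0791 0.088 ] slope -0.1144222692643505
top top 140 [475.3   1.5] [24.1 25.2] z 0.1243
top top 128 [489.1 -56. ] [24.4 22.5] z 0.1246
top top 127 [ 503.1 -112.8] [24.3 22.6] z 0.1245
top top 88 [522.2 245.5] [19.3 19.8] z 0.1143
top top 83 [558.2 -98.8] [19.2 18.9] z 0.1184
top top 90 [626.2 251.2] [20.2 20.1] z 0.1124
side divider: box x [-0.0501 -0.0194  0.039 ] y -0.09189884718196709 0.09718968010210993 top z [0.0686 0.079  0.094 ] slope -0.16514784295604207
side top 221 [476.    4.5] [25.1 26.3] z 0.1235
side top 193 [490.4 -52.9] [25.5 27.8] z 0.1238
side top 171 [ 503.4 -110.9] [24.3 28.4] z 0.1235
side top 151 [523.2 248. ] [19.6 22.4] z 0.1134
side top 107 [558.7 -95.9] [20.5 19.2] z 0.1179
side top 142 [626.3 254.2] [20.2 20.1] z 0.1113
```

{"name": "servo_tool", "arguments": {
  "deltas": [
    {"tx":-0.001,"ty":0.004,"tz":0.05,"yaw":0,"gripper":0.6},
    {"tx":0,"ty":0,"tz":0.05,"yaw":0,"gripper":0.6},
    {"tx":0,"ty":0,"tz":0.05,"yaw":0,"gripper":0.6},
    {"tx":0,"ty":0,"tz":0.062,"yaw":0,"gripper":0.5},
    {"tx":0,"ty":0,"tz":0,"yaw":0,"gripper":0.5},
    {"tx":0,"ty":0,"tz":0,"yaw":0,"gripper":0},
    {"tx":0,"ty":0,"tz":0,"yaw":0,"gripper":0},
    {"tx":0,"ty":0,"tz":0,"yaw":0,"gripper":0}
  ]
}}

```text
time_s: 35.47
position: [0.5247, 0.2463, 0.087]
tcp_rot: [0.001, 0.618, 0.786, 0.001]
wrist_force: [-0.2, 0.3, -1.3]
opening: 0.0189
finger_force: 58.6
```

{"name": "servo_tool", "arguments": {
  "deltas": [
    {"tx":0,"ty":0,"tz":0,"yaw":0,"gripper":0},
    {"tx":0,"ty":0,"tz":0,"yaw":0,"gripper":0},
    {"tx":0,"ty":0,"tz":0,"yaw":0,"gripper":0},
    {"tx":0,"ty":0,"tz":0,"yaw":0,"gripper":0}
  ]
}}

```text
time_s: 35.8
position: [0.5238, 0.2465, 0.0862]
tcp_rot: [0.001, 0.618, 0.786, 0.001]
wrist_force: [-0.4, 0.4, 4.5]
opening: 0.0191
finger_force: 59.2
```

{"name": "servo_tool", "arguments": {
  "deltas": [
    {"tx":0,"ty":0,"tz":-0.03,"yaw":0,"gripper":0},
    {"tx":0,"ty":0,"tz":-0.06,"yaw":0,"gripper":0},
    {"tx":0,"ty":0,"tz":-0.07,"yaw":0,"gripper":0},
    {"tx":0,"ty":0,"tz":-0.07,"yaw":0,"gripper":0},
    {"tx":-0.03,"ty":-0.005,"tz":-0.06,"yaw":0,"gripper":0},
    {"tx":-0.06,"ty":-0.009,"tz":0,"yaw":0,"gripper":0},
    {"tx":-0.075,"ty":-0.0115,"tz":0,"yaw":0,"gripper":0},
    {"tx":-0.075,"ty":-0.0115,"tz":0,"yaw":0,"gripper":0}
  ]
}}

```text
time_s: 36.47
position: [0.5334, 0.1249, 0.2309]
tcp_rot: [0.001, 0.617, 0.787, 0.001]
wrist_force: [0.5, -0.3, -2.9]
opening: 0.0191
finger_force: 59.2
```

{"name": "servo_tool", "arguments": {
  "deltas": [
    {"tx":-0.075,"ty":-0.0115,"tz":0,"yaw":0,"gripper":0},
    {"tx":-0.075,"ty":-0.0115,"tz":0,"yaw":0,"gripper":0},
    {"tx":-0.075,"ty":-0.0115,"tz":0,"yaw":0,"gripper":0},
    {"tx":-0.06,"ty":-0.009,"tz":0,"yaw":0,"gripper":0},
    {"tx":-0.045,"ty":-0.007,"tz":0,"yaw":0,"gripper":0},
    {"tx":0,"ty":0,"tz":0,"yaw":0,"gripper":0},
    {"tx":0,"ty":0,"tz":0,"yaw":0,"gripper":0},
    {"tx":0,"ty":0,"tz":0,"yaw":0,"gripper":0}
  ]
}}

```text
time_s: 37.13
position: [0.5475, -0.0405, 0.2298]
tcp_rot: [-0.0, 0.618, 0.786, 0.0]
wrist_force: [0.5, -0.4, -1.3]
opening: 0.0189
finger_force: 59.1
```

```bash
python3 put.py .5469 -.0424 .092 o
```

```text
t 37.13 pos [ 0.5475 -0.0405  0.2298] yaw 103.62 | yaw units 0.0005 shift units [-0.0035 -0.0022  0.2756] rows 4
side held xy extent by height [[[2.5, 11.8], [-6.2, 7.8]], [[-13.0, 22.8], [-17.5, 18.7]], [[3.7, 22.0], [-18.0, 16.0]]] lowest 0.08352060160196169
tcp in box 0.033186011611129905 0.0021360039523601122 59.12819266319275
```

{"name": "servo_tool", "arguments": {
  "deltas": [
    {"tx":-0.003,"ty":-0.003,"tz":0.05,"yaw":0,"gripper":0},
    {"tx":0,"ty":0,"tz":0.05,"yaw":0,"gripper":0},
    {"tx":0,"ty":0,"tz":0.04,"yaw":0,"gripper":0},
    {"tx":0,"ty":0,"tz":0,"yaw":0,"gripper":0},
    {"tx":0,"ty":0,"tz":0,"yaw":0,"gripper":0},
    {"tx":0,"ty":0,"tz":0,"yaw":0,"gripper":0}
  ]
}}

```text
time_s: 37.73
position: [0.5476, -0.0422, 0.1613]
tcp_rot: [0.001, 0.618, 0.786, 0.0]
wrist_force: [0.3, 0.1, -1.4]
opening: 0.0188
finger_force: 59.0
```

```bash
python3 put.py .5469 -.0424 .092 o2
```

```text
t 37.73 pos [ 0.5476 -0.0422  0.1613] yaw 103.71 | yaw units 0.0007 shift units [-0.     -0.0014  0.1385] rows 2
top held xy extent by height [None, None, [[-49.6, 49.6], [-49.7, 9.3]]] lowest 0.08488075579794715
side held xy extent by height [[[-0.1, 11.0], [-48.7, 8.6]], [[-49.8, 21.8], [-49.7, 17.9]], [[-49.8, 46.3], [-46.8, 15.5]]] lowest 0.08462449431646936
tcp in box 0.032920880655887136 -0.00031582628132438914 58.97311270236969
```

{"name": "servo_tool", "arguments": {
  "deltas": [
    {"tx":0,"ty":-0.001,"tz":0.02,"yaw":0,"gripper":0},
    {"tx":0,"ty":0,"tz":0.02,"yaw":0,"gripper":0},
    {"tx":0,"ty":0,"tz":0.02,"yaw":0,"gripper":0},
    {"tx":0,"ty":0,"tz":0.02,"yaw":0,"gripper":0},
    {"tx":0,"ty":0,"tz":0.02,"yaw":0,"gripper":0},
    {"tx":0,"ty":0,"tz":0.02,"yaw":0,"gripper":0},
    {"tx":0,"ty":0,"tz":0.014,"yaw":0,"gripper":0},
    {"tx":0,"ty":0,"tz":0,"yaw":0,"gripper":0}
  ]
}}

```text
time_s: 38.5
position: [0.546, -0.0429, 0.0918]
tcp_rot: [-0.001, 0.618, 0.786, -0.0]
wrist_force: [-0.1, 0.1, -1.5]
opening: 0.019
finger_force: 61.1
```

{"name": "servo_tool", "arguments": {
  "deltas": [
    {"tx":0,"ty":0,"tz":0.003,"yaw":0,"gripper":0},
    {"tx":0,"ty":0,"tz":0,"yaw":0,"gripper":0}
  ]
}}

```text
time_s: 38.67
position: [0.5464, -0.0429, 0.0914]
tcp_rot: [0.0, 0.618, 0.786, 0.0]
wrist_force: [0.4, -0.6, -1.1]
opening: 0.0188
finger_force: 61.4
```

{"name": "servo_tool", "arguments": {
  "deltas": [
    {"tx":0,"ty":0,"tz":0,"yaw":0,"gripper":0.4},
    {"tx":0,"ty":0,"tz":0,"yaw":0,"gripper":0.4},
    {"tx":0,"ty":0,"tz":0,"yaw":0,"gripper":0.4},
    {"tx":0,"ty":0,"tz":-0.04,"yaw":0,"gripper":0.4},
    {"tx":0,"ty":0,"tz":-0.08,"yaw":0,"gripper":0.4},
    {"tx":0,"ty":0,"tz":-0.08,"yaw":0,"gripper":0.5},
    {"tx":0.0669,"ty":0.0367,"tz":0,"yaw":0,"gripper":0.6},
    {"tx":0.0669,"ty":0.0367,"tz":0,"yaw":0,"gripper":0.6}
  ]
}}

```text
time_s: 39.33
position: [0.5686, 0.0296, 0.1953]
tcp_rot: [0.003, 0.62, 0.785, 0.002]
wrist_force: [1.2, -0.7, -0.7]
opening: 0.0511
finger_force: 0.0
```

{"name": "servo_tool", "arguments": {
  "deltas": [
    {"tx":0.0669,"ty":0.0367,"tz":0,"yaw":0,"gripper":0.6},
    {"tx":0.0669,"ty":0.0367,"tz":0,"yaw":0,"gripper":0.6},
    {"tx":0.0669,"ty":0.0367,"tz":0,"yaw":0,"gripper":0.6},
    {"tx":0.0669,"ty":0.0367,"tz":0,"yaw":0,"gripper":0.6},
    {"tx":0.0669,"ty":0.0367,"tz":0,"yaw":0,"gripper":0.6},
    {"tx":0.0669,"ty":0.0367,"tz":0,"yaw":0,"gripper":0.6},
    {"tx":0,"ty":0,"tz":0,"yaw":0,"gripper":0.6},
    {"tx":0,"ty":0,"tz":0,"yaw":0,"gripper":0.6}
  ]
}}

```text
time_s: 40.0
position: [0.6256, 0.2541, 0.1908]
tcp_rot: [-0.0, 0.617, 0.787, -0.0]
wrist_force: [-0.8, 0.3, -0.1]
opening: 0.0514
finger_force: 0.0
```

{"name": "servo_tool", "arguments": {
  "deltas": [
    {"tx":0,"ty":0,"tz":0,"yaw":0,"gripper":0.6},
    {"tx":0,"ty":0,"tz":0,"yaw":0,"gripper":0.6}
  ]
}}

```text
time_s: 40.17
position: [0.6256, 0.2507, 0.1914]
tcp_rot: [0.0, 0.618, 0.786, -0.0]
wrist_force: [-0.3, -0.1, 0.3]
opening: 0.0509
finger_force: 0.0
```

```bash
python3 pre.py .627 .2515 q; python3 m4.py q2 top,side
```

```text
951 [627.6 251.7] 10.5 z [0.10742872 0.11162673]
t 40.22 pos [0.6258 0.2504 0.1917] yaw 103.56 | yaw units 0.0003 shift units [0.0015 0.0029 0.2133] rows 3
to stopper, units tx 0.0017 ty 0.0041
body 785 ((627.3645629882812, 254.27464294433594), (39.00300979614258, 34.41041946411133), 13.972933769226074)
top divider: box x [-0.0502 -0.0187  0.0355] y -0.09115635639748454 0.09440590164735901 top z [0.0717 0.0792 0.0885] slope -0.11455381609586117
top top 140 [475.5   1.4] [24.3 24.8] z 0.1242
top top 130 [489.2 -55.9] [24.4 22.8] z 0.1246
top top 126 [ 503.  -112.8] [24.7 22.6] z 0.1241
top top 82 [544.6 -42.2] [19.4 19.4] z 0.1197
top top 83 [558.3 -98.8] [18.7 19.1] z 0.1180
top top 88 [626.3 251.8] [20.  19.1] z 0.1124
side divider: box x [-0.0499 -0.016   0.0358] y -0.08893371413309831 0.09773375966598313 top z [0.0687 0.0793 0.0939] slope -0.13958730928595067
side top 217 [476.3   4. ] [25.5 27.2] z 0.1235
side top 188 [489.8 -52.2] [25.7 26. ] z 0.1239
side top 174 [ 503.2 -110.8] [24.6 27.6] z 0.1237
side top 110 [544.6 -37.4] [18.2 18. ] z 0.1197
side top 108 [559.8 -97.2] [19.6 21.8] z 0.1178
side top 141 [626.5 254.1] [19.7 20.9] z 0.1118
```

{"name": "servo_tool", "arguments": {
  "deltas": [
    {"tx":0.0015,"ty":0.004,"tz":0.05,"yaw":0,"gripper":0.6},
    {"tx":0,"ty":0,"tz":0.05,"yaw":0,"gripper":0.6},
    {"tx":0,"ty":0,"tz":0.05,"yaw":0,"gripper":0.6},
    {"tx":0,"ty":0,"tz":0.063,"yaw":0,"gripper":0.5},
    {"tx":0,"ty":0,"tz":0,"yaw":0,"gripper":0.5},
    {"tx":0,"ty":0,"tz":0,"yaw":0,"gripper":0},
    {"tx":0,"ty":0,"tz":0,"yaw":0,"gripper":0},
    {"tx":0,"ty":0,"tz":0,"yaw":0,"gripper":0}
  ]
}}

```text
time_s: 40.98
position: [0.6292, 0.2531, 0.0876]
tcp_rot: [0.001, 0.618, 0.786, 0.002]
wrist_force: [0.2, -0.3, -0.7]
opening: 0.019
finger_force: 58.6
```

{"name": "servo_tool", "arguments": {
  "deltas": [
    {"tx":0,"ty":0,"tz":0,"yaw":0,"gripper":0},
    {"tx":0,"ty":0,"tz":0,"yaw":0,"gripper":0},
    {"tx":0,"ty":0,"tz":0,"yaw":0,"gripper":0},
    {"tx":0,"ty":0,"tz":0,"yaw":0,"gripper":0}
  ]
}}

```text
time_s: 41.32
position: [0.6283, 0.2532, 0.0865]
tcp_rot: [0.001, 0.618, 0.786, 0.001]
wrist_force: [-1.1, -0.3, 4.6]
opening: 0.0192
finger_force: 59.1
```

{"name": "servo_tool", "arguments": {
  "deltas": [
    {"tx":0,"ty":0,"tz":-0.03,"yaw":0,"gripper":0},
    {"tx":0,"ty":0,"tz":-0.06,"yaw":0,"gripper":0},
    {"tx":0,"ty":0,"tz":-0.07,"yaw":0,"gripper":0},
    {"tx":0,"ty":0,"tz":-0.07,"yaw":0,"gripper":0},
    {"tx":-0.025,"ty":-0.0175,"tz":-0.06,"yaw":0,"gripper":0},
    {"tx":-0.05,"ty":-0.035,"tz":0,"yaw":0,"gripper":0},
    {"tx":-0.06,"ty":-0.042,"tz":0,"yaw":0,"gripper":0},
    {"tx":-0.06,"ty":-0.042,"tz":0,"yaw":0,"gripper":0}
  ]
}}

```text
time_s: 41.98
position: [0.5837, 0.1417, 0.2307]
tcp_rot: [0.001, 0.617, 0.787, 0.0]
wrist_force: [0.6, -0.7, -0.7]
opening: 0.0193
finger_force: 59.0
```

{"name": "servo_tool", "arguments": {
  "deltas": [
    {"tx":-0.06,"ty":-0.042,"tz":0,"yaw":0,"gripper":0},
    {"tx":-0.06,"ty":-0.042,"tz":0,"yaw":0,"gripper":0},
    {"tx":-0.055,"ty":-0.0385,"tz":0,"yaw":0,"gripper":0},
    {"tx":-0.03,"ty":-0.021,"tz":0,"yaw":0,"gripper":0},
    {"tx":-0.018,"ty":-0.0135,"tz":0,"yaw":0,"gripper":0},
    {"tx":0,"ty":0,"tz":0,"yaw":0,"gripper":0},
    {"tx":0,"ty":0,"tz":0,"yaw":0,"gripper":0},
    {"tx":0,"ty":0,"tz":0,"yaw":0,"gripper":0}
  ]
}}

```text
time_s: 42.65
position: [0.5347, 0.0163, 0.2301]
tcp_rot: [-0.0, 0.618, 0.786, 0.0]
wrist_force: [-0.2, 0.7, -1.4]
opening: 0.019
finger_force: 59.0
```

```bash
python3 put.py .5334 .0140 .092 r
```

```text
t 42.65 pos [0.5347 0.0163 0.2301] yaw 103.68 | yaw units 0.0006 shift units [-0.0038 -0.0036  0.2761] rows 4
top held xy extent by height [[[-20.4, -4.4], [-19.4, 7.7]], [[-20.6, -3.3], [-20.0, 2.7]], [[-19.8, -2.9], [-20.0, 1.6]]] lowest 0.08070115844743647
side held xy extent by height [[[0.7, 22.7], [-18.7, 17.9]], [[-1.5, 22.5], [-19.4, 19.4]], [[3.7, 22.4], [-19.1, 17.9]]] lowest 0.0825439355572436
tcp in box 0.033781910618838305 0.060052757176407096 58.96972596645355
```

{"name": "servo_tool", "arguments": {
  "deltas": [
    {"tx":-0.004,"ty":-0.004,"tz":0.05,"yaw":0,"gripper":0},
    {"tx":0,"ty":0,"tz":0.05,"yaw":0,"gripper":0},
    {"tx":0,"ty":0,"tz":0.04,"yaw":0,"gripper":0},
    {"tx":0,"ty":0,"tz":0,"yaw":0,"gripper":0},
    {"tx":0,"ty":0,"tz":0,"yaw":0,"gripper":0},
    {"tx":0,"ty":0,"tz":0,"yaw":0,"gripper":0}
  ]
}}

```text
time_s: 43.25
position: [0.5337, 0.0133, 0.1611]
tcp_rot: [0.001, 0.618, 0.786, 0.0]
wrist_force: [0.4, 0.9, -0.3]
opening: 0.019
finger_force: 59.0
```

```bash
python3 put.py .5334 .0140 .0923 r2
```

```text
t 43.25 pos [0.5337 0.0133 0.1611] yaw 103.70 | yaw units 0.0007 shift units [ 0.0014 -0.0004  0.1375] rows 2
top held xy extent by height [[[-20.1, -0.1], [-49.4, 5.3]], [[-49.4, -5.2], [-19.3, 6.0]], [[-49.1, -0.3], [-49.4, -1.9]]] lowest 0.08478908974274679
side held xy extent by height [[[-9.8, 22.7], [-49.5, 19.1]], [[-48.8, 23.1], [-49.9, 17.1]], [[-48.9, 37.5], [-49.7, 15.4]]] lowest 0.08493920433172478
tcp in box 0.03240568232627186 0.05696917269214906 58.99664282798767
```

{"name": "servo_tool", "arguments": {
  "deltas": [
    {"tx":0.001,"ty":0,"tz":0.02,"yaw":0,"gripper":0},
    {"tx":0,"ty":0,"tz":0.02,"yaw":0,"gripper":0},
    {"tx":0,"ty":0,"tz":0.02,"yaw":0,"gripper":0},
    {"tx":0,"ty":0,"tz":0.02,"yaw":0,"gripper":0},
    {"tx":0,"ty":0,"tz":0.02,"yaw":0,"gripper":0},
    {"tx":0,"ty":0,"tz":0.02,"yaw":0,"gripper":0},
    {"tx":0,"ty":0,"tz":0.014,"yaw":0,"gripper":0},
    {"tx":0,"ty":0,"tz":0,"yaw":0,"gripper":0}
  ]
}}

```text
time_s: 44.02
position: [0.5324, 0.0133, 0.0919]
tcp_rot: [-0.001, 0.618, 0.786, -0.0]
wrist_force: [-0.1, -0.2, -0.8]
opening: 0.019
finger_force: 61.3
```

{"name": "servo_tool", "arguments": {
  "deltas": [
    {"tx":0,"ty":0,"tz":0.002,"yaw":0,"gripper":0},
    {"tx":0,"ty":0,"tz":0,"yaw":0,"gripper":0}
  ]
}}

```text
time_s: 44.18
position: [0.5327, 0.0133, 0.0917]
tcp_rot: [-0.0, 0.618, 0.786, -0.0]
wrist_force: [0.4, -0.0, -1.3]
opening: 0.0188
finger_force: 61.3
```

Now release, lift, and back off toward +y for a clear view.

{"name": "servo_tool", "arguments": {
  "deltas": [
    {"tx":0,"ty":0,"tz":0,"yaw":0,"gripper":0.4},
    {"tx":0,"ty":0,"tz":0,"yaw":0,"gripper":0.4},
    {"tx":0,"ty":0,"tz":0,"yaw":0,"gripper":0.4},
    {"tx":0,"ty":0,"tz":-0.04,"yaw":0,"gripper":0.4},
    {"tx":0,"ty":0,"tz":-0.08,"yaw":0,"gripper":0.4},
    {"tx":0,"ty":0,"tz":-0.08,"yaw":0,"gripper":0.4},
    {"tx":0.07,"ty":0,"tz":-0.03,"yaw":0,"gripper":0.4},
    {"tx":0.07,"ty":0,"tz":-0.03,"yaw":0,"gripper":0.4}
  ]
}}

```text
time_s: 44.85
position: [0.5176, 0.0807, 0.2249]
tcp_rot: [0.002, 0.62, 0.785, 0.001]
wrist_force: [0.8, 0.7, -1.0]
opening: 0.0344
finger_force: 0.0
```

{"name": "servo_tool", "arguments": {
  "deltas": [
    {"tx":0.07,"ty":0,"tz":0,"yaw":0,"gripper":0.4},
    {"tx":0.07,"ty":0,"tz":0,"yaw":0,"gripper":0.4},
    {"tx":0.07,"ty":0,"tz":0,"yaw":0,"gripper":0.4},
    {"tx":0.07,"ty":0,"tz":0,"yaw":0,"gripper":0.4},
    {"tx":0,"ty":0,"tz":0,"yaw":0,"gripper":0.4},
    {"tx":0,"ty":0,"tz":0,"yaw":0,"gripper":0.4},
    {"tx":0,"ty":0,"tz":0,"yaw":0,"gripper":0.4}
  ]
}}

```text
time_s: 45.43
position: [0.4831, 0.2173, 0.2221]
tcp_rot: [0.0, 0.618, 0.786, -0.0]
wrist_force: [-0.1, -1.3, 0.2]
opening: 0.0341
finger_force: 0.0
```

```bash
python3 m4.py z top,side; python3 -c "
import cv2
cv2.imwrite('pics/fin.png',cv2.resize(cv2.imread('pics/z_top.png')[200:380,80:480],None,fx=2,fy=2))"
```

```text
top divider: box x [-0.0498 -0.0136  0.042 ] y -0.09092634914304837 0.09470485124296829 top z [0.0718 0.0792 0.0884] slope -0.009535882679464857
top top 141 [475.4   1.7] [24.4 24.9] z 0.1235
top top 129 [489.2 -55.9] [24.5 22.6] z 0.1240
top top 127 [ 503.1 -112.8] [24.5 22.6] z 0.1237
top top 87 [530.9  12.4] [19.4 19.1] z 0.1184
top top 81 [544.8 -42.4] [19.6 19.2] z 0.1199
top top 83 [558.4 -98.8] [19.1 18.9] z 0.1182
side divider: box x [-0.0498 -0.01    0.0327] y -0.09192981425206143 0.09680687370654166 top z [0.0689 0.0793 0.0932] slope -0.04412559289945117
side top 220 [476.5   4.6] [26.2 27.1] z 0.1240
side top 185 [490.  -52.9] [25.7 26.2] z 0.1234
side top 178 [ 504.  -110.9] [25.1 26.1] z 0.1235
side top 17 [522.6  16.4] [10.8  2.5] z 0.1136
side top 102 [544.8 -37.9] [18.1 17.8] z 0.1194
side top 105 [558.9 -96.5] [20.9 21. ] z 0.1181
```

View pics/fin.png

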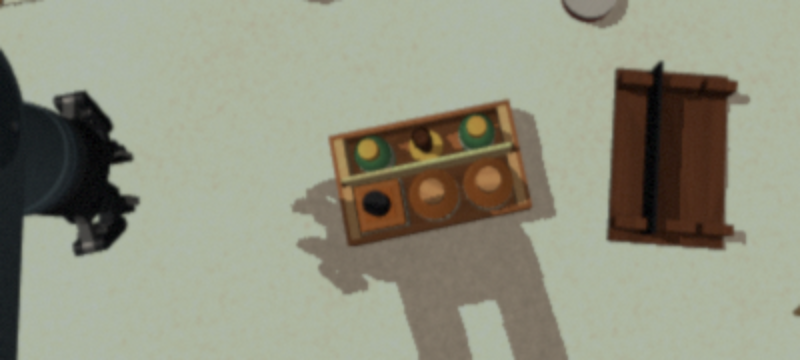

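View pics/z_side.png

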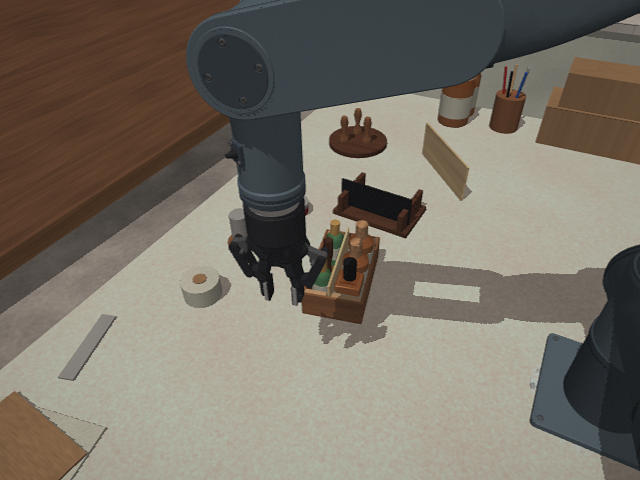

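The crop shows the divider in both grooves: the square at (377,203) and rounds at (432,192) and (488,182) on the wide side, and the slims and stamp on the narrow side. All tops are 6 mm above their bench heights, so every piece is on the box floor. The spare is still in the rack.

```bash
python3 -c "
from workcell import robot
print(robot.hand_in())"
```

```text
the job is handed in; nothing more can be done
None
```

The divider is seated in both end grooves, all six pieces present stand upright on the box floor in their compartments, and I handed the job in at about 45 s; the hand-in call returned no verdict.

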